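Scan the carved bun feet

ROBOT

A 6-joint arm with a two-finger parallel gripper is mounted at the origin on the work surface. World frame = base frame: x ahead of the robot, y to its left, z up, the work surface at z = 0. Lengths are in m, angles in rad, forces in N, time in s.
With the tool pointing down it reaches from about 0.35 to 0.975 m from the base axis. Payload 4.9 kg.
Tool frame: the origin (TCP) lies between the finger pads, 19 mm behind the fingertips; this is the grasp point; z points along the fingers, y is the line along which they close (so a half turn about z gives the same grasp; the last joint's range is limited). The gripper opens to 85 mm and grips with 20 to 120 N. Pads are 22 mm wide; open, the fingers measure 114 mm over their backs; the gripper's body (76 mm by 85 mm) begins 54 mm behind the grasp point. The pads swing forward as they close: fully open they stand 13 mm farther back than shut.
Start: joints at [-1.384, 0.053, 1.613, -0, 1.476, -0.119], TCP at [0.188, -0.596, 0.25] pointing down, gripper open.
Joint ranges: [-3.01, 3.01], [-1.01, 2.22], [0.06, 2.58], [-1.02, 4.17], [0.09, 2.62], [-3.14, 3.14]. Speed limits (rad/s): [2.57, 2.57, 3.14, 3.14, 3.14, 3.14].

INTERFACE

Orientations are given as a rotation vector (axis times angle).
In Python, from station import ctrl, eyes, job, nets gives the robot as it stands. The module is installed in compiled form; this text tells all that it offers.
- The arm moves only by the tool jog_arm, never from a script. Its argument "commands" is one flat list of numbers, 7 for each row, row after row: the shift along the tool's x, y, z each as a share of 0.06 m, from -1 to 1, then the turn, a rotation vector about the tool's x, y, z each as a share of 0.1 rad, from -1 to 1, then the finger opening in mm, from 0 to 85.4. In form: [x, y, z, ax, ay, az, grip, x, y, z, ax, ay, az, grip, ...]. A call has 1 to 20 rows; each row shifts and turns the commanded pose from where the row before left it, along the tool's axes as they then stand; what a row does not reach is not made up. A row lasts 1/8 s, in which the tool goes at most 62.5 mm and 10.7 degrees, less where a joint would pass 70% of its speed; a pose out of reach is approached as far as the arm can. A call with a number of a shift or a turn outside -1 to 1 is refused whole. A call with a gripper value outside its range is refused whole. The fingers move at their own pace and stop on an object; "newtons" is the grip in N (left out, the last holds). Time passes only in rows, so rows that do not move let the fingers close. It gives the time, the measured TCP pose, the force, the opening and the grip force at its end, in the units of the state.
- ctrl.get_obs(): the state, without advancing time (a new reading comes with each control period).
- eyes.get_image(name): name is "scene" or "top" or "wrist"; returns a dict with "image" (480x640x3 uint8, red, green, blue), "z_map" (480x640 float32, m along the optical axis (not along the pixel's ray), 0 where there is no reading), "K" (3x3 intrinsics, pixels), "cam_to_world" (4x4, takes a point from camera to world coordinates). Camera axes: x right, y up, looking along -z (the intrinsics and any distortion apply to the point x, -y, -z); pixel columns grow to the right and rows downward; lengths in m; the calibration is good to about 2 mm. A picture is of the moment at which its call begins.
- job.finish_job(): hands the job in; it is judged then, once.
Trained networks look in the newest picture that a camera, given by its name, has taken for a name from the list of things; names that differ only in an ending like _2 or _b are one class to them, and where a whole thing is asked for, a point or a joint stands for the part that bears it (a point fixed in the world has none). Each returns a list of dicts, best first, with "p" (0 to 1); they miss things now and then, are a little off and sometimes report something else, mostly with a low value. They report only what shows in the picture. A call takes as long as a camera call. They do not tell look-alikes from the thing itself.
- nets.silhouettes(camera, name): "mask" (480x640 bool, what is visible of it) and "bbox" ([left, top, right, bottom] in pixels, round what is visible of it).
The state is a dict: "t": time; "q": joint angles; "dq": joint speeds; "effort": joint torques, N m; "tool_pos": TCP position; "tool_rot": TCP orientation; "contact_force": force on the tool from outside, world axes, zero at the start; "wrist_torque": the same for the moment, N m; "opening": finger opening in m; "grip_force": force on a finger pad.
Only numpy, scipy, OpenCV 4.12 (cv2) and the standard library are available. Lean on these libraries where they do the work, as an engineer would, in place of code of your own. Each camera call takes 0.05 s, during which the arm holds its last target. There are 200 camera calls.

TASK

Scan the carved bun feet that stand on the bench: turn the range sleeve so that it has clicked in at 6, stand every foot upright on a circle of its own on the scanning board with its carved scroll squarely facing the scanner bar, and with all that in place squeeze the pistol grip's trigger fully home, hold it for about a second and let it go. Never pull the trigger while the sleeve is off 6. Then stand all the feet upright in the tray, leave the sleeve at 6, and do not knock the oil bottle over.

Things in the scene. Friction and masses are not known exactly. Their poses are not given: they have to be found in the camera images.
- jig: scanning fixture, fixed: pale plywood board 120 x 330 x 6 mm with three drawn circles 69 mm across in a row 100 mm apart and, parallel to the row, a grey scanner bar (320 mm long, 40 mm thick, top 80 mm above the table) with a black window. Origin: centre of the board's underside; x axis points from the circles square to the bar, y along the row, z up
- window (a point): middle of the scanner bar's window face (axes as the jig), 47 mm above the table, 104 mm in x from the row of circles
- tray: low open wooden tray, fixed, empty at the start: 200 x 200 mm outside, 22 mm high, walls and floor 6 mm thick; origin: centre of its underside on the table, x and y along its sides. The feet's places in it are free
- stand: control stand, fixed: wooden plate 300 x 130 x 20 mm with the range sleeve at one end (axis 85 mm from the plate's centre toward -x) and a clamped pistol grip at the other (85 mm toward +x). Origin: centre of its underside; x along the plate from the sleeve to the grip, z up
- sleeve (a joint): angle of the range sleeve, rad, growing clockwise seen from above, -0.1 to 3.25. It clicks into a detent at each number 1 to 8: number N is at (N - 1) x 0.45 rad, so 6 is at 2.25 rad. It turns with under 0.1 N m. White numerals 1 to 8 run clockwise on the fixed black dial (128 mm across, face 26 mm above the table) round it
- sleeve_top (a point): centre of the sleeve's top face, on its vertical axis, 81 mm above the table; turns with the sleeve. The sleeve is a knurled upright aluminium drum 48 mm across, grippable from 36 to 81 mm above the table, with a skirt 72 mm across below that carries a red index line
- index (a point): outer end of the sleeve's red index line, 42 mm from the axis; it points at the number set
- trigger (a joint): angle of the trigger of the pistol grip, rad: 0 released, 0.2 squeezed fully home (stop). Sprung: it returns by itself; about 3 N starts it and 7 N holds it home at the trigger_pad
- grip_mid (a point): where to put the TCP to squeeze from above, closing along the stand's x: 90 mm above the table, axes as the stand. Back face of the fixed grip (26 mm thick, 34 mm wide, top 127 mm above the table) lies 20 mm toward +x of it; outer face of the trigger 30 mm toward -x when released, 19 mm when squeezed: 50 mm over both, 39 mm squeezed
- trigger_pad (a point): outer face of the black trigger lever (20 mm wide, 8 mm thick, hinged at its lower end, top 110 mm above the table), 90 mm above the table, 55 mm above its hinge
- oil_bottle: amber glass bottle, 54 mm across, 150 mm high, standing loose; origin: centre of its base, z up. To be left standing
- foot0: turned light-wood bun foot, 52 mm across, 60 mm high, gripped 16 to 46 mm above its base, 90 g, standing loose, or absent (2 or 3 of the three are there). Origin: centre of its base, z up; its x axis points to the side with a dark carved S-scroll, and a dark line on its top runs from the middle to that side. All feet are alike
- foot0_mark (a point): middle of the carved scroll on the side of foot0, 26 mm from its axis, 31 mm above its base
- foot1: turned light-wood bun foot, 52 mm across, 60 mm high, gripped 16 to 46 mm above its base, 90 g, standing loose, or absent (2 or 3 of the three are there). Origin: centre of its base, z up; its x axis points to the side with a dark carved S-scroll, and a dark line on its top runs from the middle to that side. All feet are alike
- foot1_mark (a point): middle of the carved scroll on the side of foot1, 26 mm from its axis, 31 mm above its base
- foot2: turned light-wood bun foot, 52 mm across, 60 mm high, gripped 16 to 46 mm above its base, 90 g, standing loose, or absent (2 or 3 of the three are there). Origin: centre of its base, z up; its x axis points to the side with a dark carved S-scroll, and a dark line on its top runs from the middle to that side. All feet are alike
- foot2_mark (a point): middle of the carved scroll on the side of foot2, 26 mm from its axis, 31 mm above its base
- circle0 (a point): centre of one circle on the board's top face (6 mm above the table); axes as the jig
- circle1 (a point): centre of one circle on the board's top face (6 mm above the table); axes as the jig
- circle2 (a point): centre of one circle on the board's top face (6 mm above the table); axes as the jig
Not all that is in view belongs to the job. What is shaped like the foot0 but blue is not meant.

How it is judged:
By the outcome, as a careful person would: the job done as asked, in the order asked, and still so for the second after the job is handed in, with the robot touching nothing.
Of foot0, foot1, foot2 only 2 to 3 are there at a start; the rules pass over those that are not, and their reading is None.
At some moment in a run one of foot0, foot1, foot2 may be knocked a few centimetres aside while the robot is not near it.
It also fails if it takes over 210 s, if anything falls off the work surface, if the arm or the gripper's body presses on something with over 40 N, if the wrist force passes 120 N, or if a joint passes its speed limit or range.

## Working session

There is one attempt and no reset: what is moved stays moved. The work goes in short steps, Python scripts to look and compute and a tool call to move; the robot and the scene stay as the last step left them, time stands still between calls to the robot, and variables do not carry over. Pictures are saved under pics/ and viewed, at most 14 in all, crops included, and the job is handed in when it is done.

Besides the shell and the picture viewer there is one more tool, called after "Call:" by a JSON object that holds its "op" and its "data", one argument or row to a line. jog_arm: Moves the arm, as the interface text tells. Shift numbers are shares of 0.06 m and turn numbers shares of 0.1 rad, none past 1 either way. Its arguments: {"type":"object","properties":{"commands":{"type":"array","items":{"type":"number"}},"newtons":{"type":"number"}},"required":["commands"]}

```bash
mkdir -p pics; cat > h.py <<'E'
import numpy as np, cv2
from station import ctrl, eyes, job, nets
from scipy.spatial.transform import Rotation as R
def cam(n,fn=None):
    d=eyes.get_image(n)
    if fn: cv2.imwrite('pics/'+fn,d['image'][:,:,::-1])
    return d
def cloud(d):
    K=d['K'];z=d['z_map'];v,u=np.mgrid[0:480,0:640]
    p=np.stack([(u-K[0,2])/K[0,0]*z,-(v-K[1,2])/K[1,1]*z,-z],-1)
    T=d['cam_to_world'];w=p@T[:3,:3].T+T[:3,3];w[z==0]=np.nan
    return w
def ray(d,u,v,h):
    K=d['K'];T=d['cam_to_world']
    r=T[:3,:3]@np.array([(u-K[0,2])/K[0,0],-(v-K[1,2])/K[1,1],-1]);o=T[:3,3]
    return o+r*(h-o[2])/r[2]
E
python3 - <<'E'
from h import *
for n in ('scene','top'):
    d=cam(n,n+'0.png');w=cloud(d);print(n,d['cam_to_world'][:3].round(3).tolist(),d['K'][0,0])
    for k in ('foot0','jig','tray','stand','sleeve','trigger','oil_bottle'):
        for r in nets.silhouettes(n,k):
            m=r['mask'];print(k,round(r['p'],2),r['bbox'],np.nanmedian(w[m],0).round(3),np.nanmax(w[m][:,2]).round(3), np.median(d['image'][m],0))
print(ctrl.get_obs())
E
```

```text
scene [[0.242, -0.574, 0.782, 1.329], [0.97, 0.141, -0.196, -0.24], [0.002, 0.806, 0.592, 0.711]] 536.2733247341536
foot0 0.88 [281.4, 234.9, 307.5, 269.2] [ 0.473 -0.078  0.048] 0.065 [88. 70. 50.]
foot0 0.74 [323.0, 226.5, 347.9, 266.3] [0.47  0.008 0.046] 0.065 [79. 63. 44.]
foot0 0.68 [155.2, 201.5, 180.4, 234.1] [ 0.276 -0.332  0.045] 0.065 [27. 41. 79.]
foot0 0.67 [367.9, 212.5, 394.4, 248.1] [0.445 0.116 0.047] 0.065 [88. 70. 49.]
foot0 0.59 [399.1, 239.4, 429.2, 275.5] [0.55  0.151 0.047] 0.065 [25. 44. 81.]
jig 0.58 [228.6, 282.5, 450.4, 407.1] [ 0.759 -0.073  0.013] 0.085 [137.5 139.  130. ]
tray 0.95 [403.0, 198.1, 527.9, 268.6] [0.437 0.322 0.008] 0.152 [179. 147. 105.]
tray 0.56 [186.5, 229.9, 219.1, 271.3] [ 0.443 -0.269  0.056] 0.086 [89. 89. 87.]
stand 0.62 [84.3, 229.8, 247.5, 343.4] [ 0.508 -0.358  0.026] 0.132 [81. 71. 61.]
sleeve 0.95 [183.0, 231.2, 219.7, 268.5] [ 0.442 -0.268  0.056] 0.086 [89. 89. 87.]
trigger 0.81 [127.7, 252.0, 146.8, 289.5] [ 0.504 -0.383  0.074] 0.112 [30. 26. 22.]
trigger 0.26 [407.9, 197.3, 529.7, 267.4] [0.438 0.322 0.008] 0.153 [178. 14
[... 1537 characters left out ...]
53 0.097] 0.154 [132.  85.  36.]
{'t': 0.8, 'q': array([-1.38400014e+00,  5.26389056e-02,  1.61289085e+00,  1.36507896e-05,
        1.47600701e+00, -1.18988277e-01]), 'dq': array([ 0.0003825 ,  0.00101926, -0.00157749, -0.00076661,  0.00087147,
        0.00089122]), 'effort': array([ 1.17877378e-03, -3.93639994e+01, -3.70442533e+01, -3.42855139e-05,
        3.89071902e-04,  1.90407540e-06]), 'tool_pos': array([ 0.18815844, -0.59598669,  0.25004696]), 'tool_rot': array([3.10489070e+00, 4.78445510e-01, 2.43094309e-05]), 'contact_force': array([-0.02965288,  0.82118218, -0.59763056]), 'wrist_torque': array([0.01136985, 0.02542109, 0.03675686]), 'grip_force': 0.0, 'opening': 0.08525831599455821}
```

View pics/top0.png

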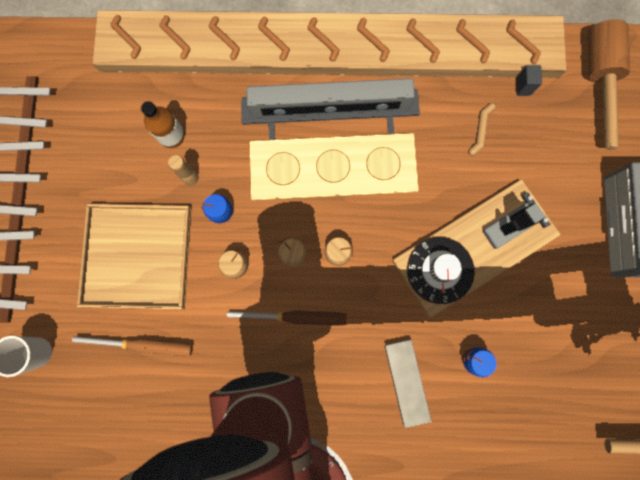

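```bash
python3 - <<'E'
import cv2
i=cv2.imread('pics/top0.png')
a=cv2.resize(i[225:285,210:360],(750,300),interpolation=cv2.INTER_CUBIC)
b=cv2.resize(i[170:325,390:560],(384,350)[:2],interpolation=cv2.INTER_CUBIC)
cv2.imwrite('pics/c1.png',a)
cv2.imwrite('pics/c2.png',cv2.resize(i[170:325,390:560],None,fx=3.8,fy=3.8,interpolation=cv2.INTER_CUBIC))
E
```

```text
(no output)
```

View pics/c1.png

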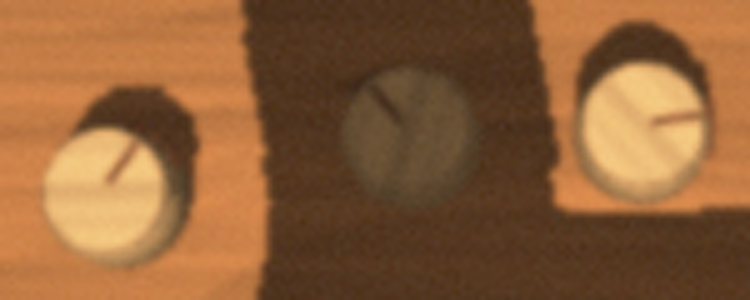

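View pics/c2.png

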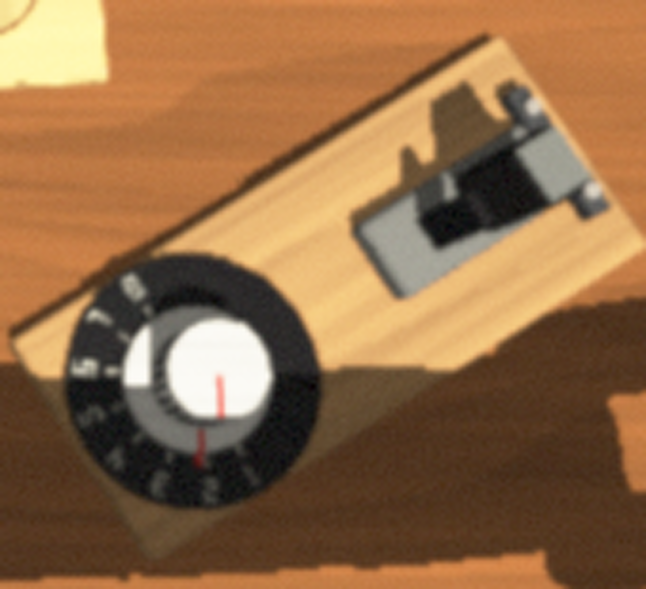

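Top view: jig board at (333,165) with bar above it, tray (135,255), bottle (165,125), three light feet at (232,263), (291,251), (339,250), two blue ones, stand at (475,245). The sleeve's index points at 2. Now for precise geometry.

```bash
cat >> h.py <<'E'
def circ(P):
    (x,y),r=cv2.minEnclosingCircle(P[:,:2].astype(np.float32).reshape(-1,1,2)); return x,y,r
def feet(d,w,n):
    out=[]
    for r in nets.silhouettes(n,'foot0'):
        m=r['mask'];c=np.median(d['image'][m],0)
        q=w[m];q=q[np.abs(q[:,2]-np.nanmax(q[:,2]))<.012]
        out.append((round(float(r['p']),2),'blue' if c[2]>c[0] else 'wood',np.round(q.mean(0),4).tolist(),np.round(circ(q),4).tolist()))
    return out
E
python3 - <<'E'
from h import *
d=cam('top');w=cloud(d);w[...]
im=d['image'].astype(int)
for l in feet(d,w,'top'):print(l)
for nm,c,e in (('A',(108,183),(136,142)),('B',(400,122),(372,85)),('C',(655,123),(700,116))):
    f=lambda p:ray(d,210+p[0]/5,225+p[1]/5,.06)[:2]
    a,b=f(c),f(e);print(nm,a.round(4),np.degrees(np.arctan2(*(b-a)[::-1])))
def rect(m):
    P=w[m][:,:2];P=P[~np.isnan(P[:,0])]
    return cv2.minAreaRect((P*1000).astype(np.float32).reshape(-1,1,2))
m=(im.sum(-1)>300)&(w[...,2]<.02)&(w[...,2]>0)&(abs(w[...,0]-.68)<.09)&(abs(w[...,1]+.06)<.2)&(im[...,0]>200)&(im[...,1]>170)
m=cv2.morphologyEx(m.astype(np.uint8),cv2.MORPH_OPEN,np.ones((5,5)))>0
print('board',rect(m),np.nanmedian(w[m],0))
r=nets.silhouettes('top','jig')[0]
mb=(w[...,2]>.06)&(abs(w[...,0]-.78)<.12)&(abs(w[...,1]+.06)<.2)&(w[...,2]<.1)&(abs(im[...,0]-im[...,2])<40)
print('bar',rect(mb))
for k in ('tray','stand'):
    r=nets.silhouettes('top',k)[0]['mask'];r=cv2.erode(r.astype(np.uint8),np.ones((2,2)))>0
    if k=='stand': r&=(w[...,2]<.035)&(w[...,2]>.012)
    if k=='tray': r&=(w[...,2]>.014)&(w[...,2]<.035)
    print(k,rect(r),np.nanmedian(w[r],0))
r=nets.silhouettes('top','sleeve')[0]['mask'];q=w[r];q=q[q[:,2]>.078];print('sleeve',circ(q),q.mean(0))
g=(w[...,2]>.118)&(abs(w[...,0]-.5)<.1)&(abs(w[...,1]+.4)<.1);print('griptop',rect(g),w[g].mean(0))
E
```

```text
(0.93, 'blue', [0.2596, -0.3352, 0.0603], [0.2594, -0.3357, 0.0232])
(0.74, 'wood', [0.4529, 0.0097, 0.0602], [0.4533, 0.01, 0.0234])
(0.61, 'wood', [0.4565, -0.0765, 0.0602], [0.4572, -0.0767, 0.0234])
(0.6, 'wood', [0.4279, 0.1197, 0.0603], [0.4285, 0.1204, 0.023])
(0.59, 'blue', [0.534, 0.1549, 0.0605], [0.5347, 0.1553, 0.0232])
A [0.4301 0.1183] -32.059065792134184
B [0.4548 0.0117] 38.42794515811514
C [ 0.4562 -0.0821] -79.9905299833941
board ((641.6856079101562, -65.25065612792969), (108.96383666992188, 333.8603515625), 1.6636070013046265) [ 0.63987813 -0.07294254  0.00697574]
bar ((751.7931518554688, -56.54638671875), (44.032989501953125, 320.3253173828125), 3.9646224975585938)
tray ((441.84222412109375, 315.1627197265625), (201.07728576660156, 198.2344970703125), 89.90055084228516) [0.41963238 0.29052136 0.02126879]
stand ((470.96270751953125, -342.39208984375), (127.52291870117188, 299.3594665527344), 33.17144775390625) [ 0.46503736 -0.33444406  0.02204938]
sleeve (0.4262975752353668, -0.27054446935653687, 0.023964960128068924) [ 0.42612456 -0.27044081  0.08166725]
griptop ((518.2882690429688, -412.3121643066406), (33.60251235961914, 25.99561882019043), 33.57009506225586) [ 0.51782962 -0.41151478  0.12607533]
```

```bash
cat >> h.py <<'E'
def plan(*wps):
    """wps: (x,y,z,psi,rows,grip). prints rows following straight lines from the measured pose"""
    o=ctrl.get_obs();p=o['tool_pos'];r=R.from_rotvec(o['tool_rot'])
    out=[]
    for x,y,z,psi,n,g in wps:
        t=np.array([x,y,z]);rt=R.from_euler('z',psi)*R.from_euler('x',np.pi)
        for k in range(n):
            f=1/(n-k)
            d=r.inv().apply((t-p)*f)/.06
            dr=(r.inv()*rt).as_rotvec()*f/.1
            row=np.round(np.r_[d,dr],2)
            if abs(row).max()>1: print('TOO FAST',row)
            p=p+r.apply(row[:3]*.06);r=r*R.from_rotvec(row[3:]*.1)
            out+=[float('%g'%v) for v in row]+[g]
    print(str(out).replace(' ','').replace('.0,',',').replace('-0,','0,'),len(out)//7)
def where():
    o=ctrl.get_obs();a=R.from_rotvec(o['tool_rot']).as_matrix()
    print('t',round(o['t'],2),o['tool_pos'].round(4),'psi',round(float(np.arctan2(a[1,0],a[0,0])),4),'tilt',a[2,2].round(4),'q',o['q'].round(2),'open',round(o['opening'],4),'F',o['contact_force'].round(1),'g',o['grip_force'])
E
python3 -c "
from h import *
plan((.426,-.270,.22,.8,12,85))"
```

```text
[0.45,-0.33,0.04,0,0,-0.41,85,0.46,-0.31,0.04,0,0,-0.41,85,0.48,-0.29,0.04,0,0,-0.41,85,0.49,-0.28,0.04,0,0,-0.41,85,0.5,-0.25,0.04,0,0,-0.41,85,0.51,-0.23,0.04,0,0,-0.41,85,0.52,-0.21,0.04,0,0,-0.41,85,0.53,-0.19,0.04,0,0,-0.41,85,0.53,-0.17,0.05,0,0,-0.42,85,0.54,-0.15,0.04,0,0,-0.41,85,0.55,-0.13,0.05,0,0,-0.42,85,0.55,-0.11,0.04,0,0,-0.41,85] 12
```

Call:
{"op": "jog_arm", "data": {
  "commands": [0.45,-0.33,0.04,0,0,-0.41,85,0.46,-0.31,0.04,0,0,-0.41,85,0.48,-0.29,0.04,0,0,-0.41,85,0.49,-0.28,0.04,0,0,-0.41,85,0.5,-0.25,0.04,0,0,-0.41,85,0.51,-0.23,0.04,0,0,-0.41,85,0.52,-0.21,0.04,0,0,-0.41,85,0.53,-0.19,0.04,0,0,-0.41,85,0.53,-0.17,0.05,0,0,-0.42,85,0.54,-0.15,0.04,0,0,-0.41,85,0.55,-0.13,0.05,0,0,-0.42,85,0.55,-0.11,0.04,0,0,-0.41,85,0,0,0,0,0,0,85,0,0,0,0,0,0,85]
}}

```text
t: 2.85
tool_pos: [0.4255, -0.2703, 0.2202]
tool_rot: [2.893, 1.223, -0.0]
contact_force: [-0.3, -0.2, -0.3]
opening: 0.0851
grip_force: 0.0
```

```bash
python3 - <<'E'
from h import *
where()
d=cam('wrist','w1.png');w=cloud(d);print(d['cam_to_world'].round(3).tolist(),d['K'][0,0])
for k in ('sleeve','trigger','stand'):
  for r in nets.silhouettes('wrist',k):
    q=w[r['mask']];print(k,r['p'],r['bbox'],np.nanmax(q[:,2]))
    if k=='sleeve': q=q[(q[:,2]>.076)&(q[:,2]<.09)];print(circ(q),q.mean(0))
plan((.426,-.270,.064,.8,8,85))
E
```

```text
t 2.85 [ 0.4255 -0.2703  0.2202] psi 0.7996 tilt -1.0 q [-0.71 -0.22  1.92 -0.    1.44  0.06] open 0.0851 F [-0.3 -0.2 -0.3] g 0.0
[[0.717, 0.662, 0.218, 0.482], [-0.697, 0.68, 0.227, -0.212], [0.002, -0.315, 0.949, 0.344], [0.0, 0.0, 0.0, 1.0]] 388.04882180333186
sleeve 0.62 [269.4, 172.1, 359.0, 265.3] 0.08413952371752009
(0.4253823757171631, -0.27037274837493896, 0.023882323876023293) [ 0.42588905 -0.26955041  0.08112261]
sleeve 0.43 [468.9, 244.0, 527.6, 304.6] 0.11192312612431332
(0.4996573328971863, -0.383971244096756, 0.00996343418955803) [ 0.49942065 -0.38114476  0.0833758 ]
trigger 0.64 [466.3, 244.1, 525.9, 301.0] 0.11192312612431332
[0,0,0.33,0,0,0,85,0,0,0.32,0,0,0,85,0,0,0.33,0,0,0,85,0,0,0.32,0,0,0,85,0,0,0.33,0,0,0,85,0.01,0,0.32,0,0,-0.01,85,0,0,0.33,0,0,0,85,0.01,0,0.32,0,0,-0.01,85] 8
```

View pics/w1.png

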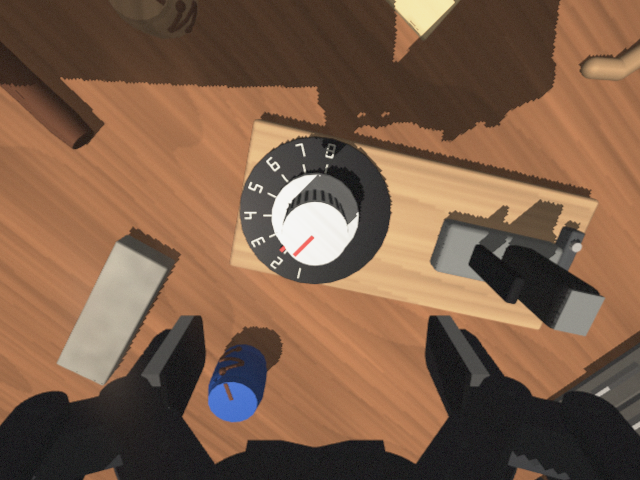

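The wrist view shows the sleeve centred near (315,232) with its index at 2, and the trigger and grip at (500,280). Descend, grip, then turn.

Call:
{"op": "jog_arm", "data": {
  "commands": [0,0,0.33,0,0,0,85,0,0,0.32,0,0,0,85,0,0,0.33,0,0,0,85,0,0,0.32,0,0,0,85,0,0,0.33,0,0,0,85,0.01,0,0.32,0,0,-0.01,85,0,0,0.33,0,0,0,85,0.01,0,0.32,0,0,-0.01,85,0,0,0,0,0,0,40,0,0,0,0,0,0,40,0,0,0,0,0,0,40,0,0,0,0,0,0,40,0,0,0,0,0,0,40,0,0,0,0,0,0,40],
  "newtons": 40
}}

```text
t: 4.8
tool_pos: [0.4266, -0.2691, 0.0649]
tool_rot: [-2.892, -1.226, 0.0]
contact_force: [-5.3, 3.5, 5.6]
opening: 0.047
grip_force: 42.0
```

Call:
{"op": "jog_arm", "data": {
  "commands": [0,0,0,0,0,0.9,40,0,0,0,0,0,0.95,40,0,0,0,0,0,0.95,40,0,0,0,0,0,0.95,40,0,0,0,0,0,0.95,40,0,0,0,0,0,0.95,40,0,0,0,0,0,0.95,40,0,0,0,0,0,0.95,40,0,0,0,0,0,0.95,40,0,0,0,0,0,0.95,40,0,0,0,0,0,0.95,40,0,0,0,0,0,0.95,40,0,0,0,0,0,0.95,40,0,0,0,0,0,0.95,40,0,0,0,0,0,0.95,40,0,0,0,0,0,0.95,40,0,0,0,0,0,0.95,40,0,0,0,0,0,0.95,40,0,0,0,0,0,0.95,40,0,0,0,0,0,0,40]
}}

```text
t: 7.3
tool_pos: [0.4263, -0.2721, 0.0649]
tool_rot: [2.753, -1.501, 0.005]
contact_force: [-5.7, -9.0, -0.9]
opening: 0.0471
grip_force: 41.5
```

```bash
python3 - <<'E'
from h import *
where()
E
```

```text
t 7.3 [ 0.4263 -0.2721  0.0649] psi -0.9983 tilt -1.0 q [-0.71 -0.04  2.04 -0.01  1.14  1.86] open 0.0471 F [-5.7 -9.  -0.9] g 41.545531153678894
```

Call:
{"op": "jog_arm", "data": {
  "commands": [0,0,0,0,0,0,85,0,0,0,0,0,0,85,0,0,0,0,0,0,85,0,0,-0.2,0,0,0,85,0,0,-0.5,0,0,0,85,0,0,-0.7,0,0,0,85,0,0,-0.7,0,0,0,85,0,0,-0.5,0,0,0,85,0,0,0,0,0,0,85]
}}

```text
t: 8.43
tool_pos: [0.428, -0.2702, 0.2243]
tool_rot: [2.757, -1.503, 0.012]
contact_force: [-0.2, -0.7, -1.1]
opening: 0.0847
grip_force: 0.0
```

```bash
python3 - <<'E'
from h import *
where()
d=cam('wrist','w2.png')
im=d['image'].astype(int);w=cloud(d)
m=(im[...,0]-im[...,1]>70)&(im[...,0]-im[...,2]>70)&(np.hypot(w[...,0]-.426,w[...,1]+.2705)<.045)&(w[...,2]>.0)
q=w[m];print(len(q))
for lo,hi in((.02,.05),(.075,.09)):
    s=q[(q[:,2]>lo)&(q[:,2]<hi)]
    print(lo,len(s),s.mean(0).round(4), np.degrees(np.arctan2(s[:,1].mean()+.2705,s[:,0].mean()-.426)))
K=d['K'];T=d['cam_to_world'];c=T[:3,:3].T@(np.array([.426,-.27,.04])-T[:3,3]);u=int(K[0,2]+K[0,0]*c[0]/-c[2]);v=int(K[1,2]-K[1,1]*c[1]/-c[2]);print(u,v)
cv2.imwrite('pics/c3.png',cv2.resize(d['image'][max(v-90,0):v+90,max(u-110,0):u+110,::-1],None,fx=3.3,fy=3.3,interpolation=cv2.INTER_CUBIC))
E
```

```text
t 8.43 [ 0.428  -0.2702  0.2243] psi -0.998 tilt -1.0 q [-0.71 -0.23  1.92  0.    1.44  1.86] open 0.0847 F [-0.2 -0.7 -1.1] g 0.0
122
0.02 24 [ 0.4309 -0.2305  0.029 ] 83.01326392155957
0.075 98 [ 0.4269 -0.2587  0.0816] 85.73112636462639
317 220
```

View pics/c3.png

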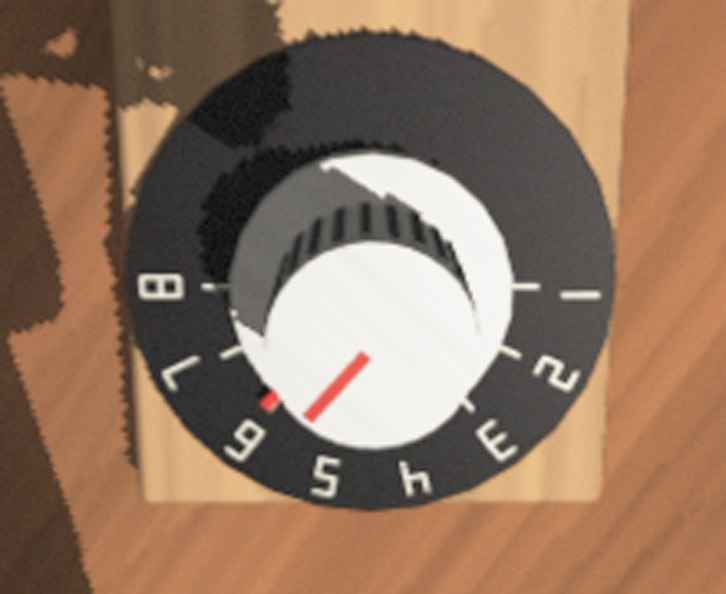

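Index is at 6 (measured 84°, expected 84.5°). Next, look at feet and jig.

```bash
python3 -c "
from h import *
plan((.53,.0,.30,0,12,85))"
```

```text
[-0.24,-0.32,-0.11,0,0,-0.83,85,-0.21,-0.34,-0.11,0,0,-0.83,85,-0.18,-0.36,-0.11,0,0,-0.83,85,-0.15,-0.37,-0.11,0,0,-0.83,85,-0.12,-0.38,-0.11,0,0,-0.83,85,-0.09,-0.39,-0.11,0,0,-0.83,85,-0.05,-0.4,-0.11,0,-0.01,-0.83,85,-0.02,-0.4,-0.11,0,0,-0.83,85,0.01,-0.4,-0.11,0,0,-0.83,85,0.05,-0.4,-0.11,0.01,-0.01,-0.84,85,0.08,-0.39,-0.1,0,0,-0.83,85,0.11,-0.38,-0.11,0.01,-0.01,-0.84,85] 12
```

Call:
{"op": "jog_arm", "data": {
  "commands": [-0.24,-0.32,-0.11,0,0,-0.83,85,-0.21,-0.34,-0.11,0,0,-0.83,85,-0.18,-0.36,-0.11,0,0,-0.83,85,-0.15,-0.37,-0.11,0,0,-0.83,85,-0.12,-0.38,-0.11,0,0,-0.83,85,-0.09,-0.39,-0.11,0,0,-0.83,85,-0.05,-0.4,-0.11,0,0,-0.83,85,-0.02,-0.4,-0.11,0,0,-0.83,85,0.01,-0.4,-0.11,0,0,-0.83,85,0.05,-0.4,-0.11,0,0,-0.84,85,0.08,-0.39,-0.1,0,0,-0.83,85,0.11,-0.38,-0.11,0,0,-0.84,85,0,0,0,0,0,0,85]
}}

```text
t: 10.1
tool_pos: [0.5291, 0.0011, 0.2971]
tool_rot: [-3.141, -0.002, 0.004]
contact_force: [0.8, -0.2, -0.5]
opening: 0.0849
grip_force: 0.0
```

```bash
cat >> h.py <<'E'
def lines(d,w,n):
    """foot tops with angle of the dark line"""
    im=d['image'].astype(float).sum(-1);res=[]
    for r in nets.silhouettes(n,'foot0'):
        m=r['mask'];c=np.median(d['image'][m],0);q=w[m]
        top=m&(np.abs(w[...,2]-np.nanmax(q[:,2]))<.012)
        x,y,rad=circ(w[top]);col='blue' if c[2]>c[0] else 'wood';
        t=top&(np.hypot(w[...,0]-x,w[...,1]-y)<.0195)
        med=np.median(im[t]);k=t&(im<.78*med)
        P=w[k][:,:2]-[x,y];ang=np.nan;coh=0
        if len(P)>3:
            wt=(med-im[k])
            s=(P*wt[:,None]).sum(0)/wt.sum();ang=np.degrees(np.arctan2(s[1],s[0]));coh=np.hypot(*s)
        res.append((col,round(float(r['p']),2),np.round([x,y,rad],4).tolist(),'z',round(float(np.nanmedian(w[top][:,2])),4),'ang',round(float(ang),1),'coh',round(float(coh),4),int(k.sum()),'bbox',np.round(r['bbox']).astype(int).tolist()))
    return res
E
python3 - <<'E'
from h import *
where()
d=cam('wrist','w3.png');w=cloud(d)
for l in lines(d,w,'wrist'):print(l)
E
```

```text
t 10.1 [0.5291 0.0011 0.2971] psi 0.0015 tilt -1.0 q [-0.14 -0.2   1.78  0.    1.57  1.43] open 0.0849 F [ 0.8 -0.2 -0.5] g 0.0
('wood', 0.94, [0.4548, 0.0107, 0.024], 'z', 0.0598, 'ang', 45.3, 'coh', 0.0097, 57, 'bbox', [282, 239, 328, 297])
('wood', 0.87, [0.4298, 0.121, 0.0236], 'z', 0.0596, 'ang', -77.7, 'coh', 0.0125, 88, 'bbox', [178, 257, 231, 318])
('blue', 0.77, [0.273, -0.3285, 0.0207], 'z', 0.0204, 'ang', nan, 'coh', 0.0, 1, 'bbox', [555, 381, 597, 402])
('wood', 0.55, [0.457, -0.076, 0.0233], 'z', 0.06, 'ang', -84.1, 'coh', 0.0116, 52, 'bbox', [361, 233, 415, 296])
```

View pics/w3.png

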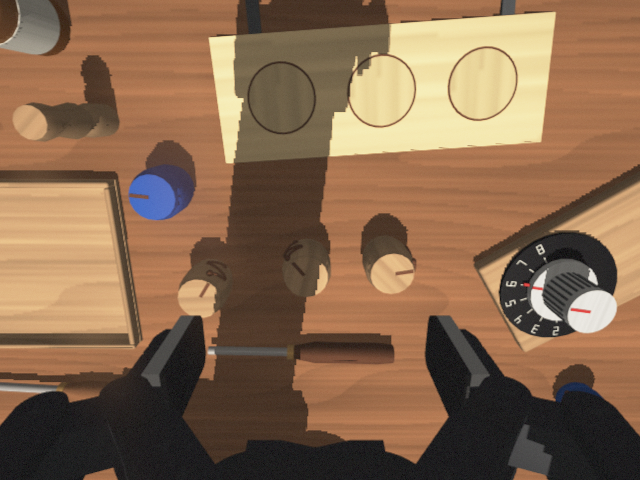

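```bash
cat >> h.py <<'E'
def warp(d,cx,cy,h,half,mm=.5):
    """metric picture of plane z=h; row/col grow with +x/+y world"""
    n=int(2*half*1000/mm)+1;g=np.linspace(-half,half,n)
    X,Y=np.meshgrid(cx+g,cy+g,indexing='ij')
    T=d['cam_to_world'];K=d['K']
    p=(np.stack([X,Y,np.full_like(X,h)],-1)-T[:3,3])@T[:3,:3]
    u=K[0,2]+K[0,0]*p[...,0]/-p[...,2];v=K[1,2]-K[1,1]*p[...,1]/-p[...,2]
    return cv2.remap(cv2.cvtColor(d['image'],cv2.COLOR_RGB2GRAY),u.astype(np.float32),v.astype(np.float32),cv2.INTER_CUBIC).astype(float),g
def lineang(d,x,y,h):
    I,g=warp(d,x,y,h,.025,.25)
    from scipy.ndimage import map_coordinates as mc, gaussian_filter1d as gf
    a=np.radians(np.arange(0,360,1));r=np.linspace(.004,.019,40)
    i0=(len(g)-1)/2;s=1/.00025
    best=None
    for dx in np.arange(-.003,.0031,.001):
        for dy in np.arange(-.003,.0031,.001):
            P=mc(I,[i0+s*(dx+np.outer(np.cos(a),r)),i0+s*(dy+np.outer(np.sin(a),r))],order=1).mean(1)
            c=gf(P,3,mode='wrap')-gf(P,14,mode='wrap');c/=P.mean()
            k=c.argmin()
            if best is None or c[k]<best[0]: best=(c[k],k,dx,dy)
    k=best[1]; return (k if k<=180 else k-360),round(best[0],3)
def findcircle(d,x,y,h=.006):
    from scipy.ndimage import map_coordinates as mc
    I,g=warp(d,x,y,h,.06,.5);i0=(len(g)-1)/2;I=cv2.GaussianBlur(I,(0,0),1)
    I=I-cv2.GaussianBlur(I,(0,0),5)
    a=np.radians(np.arange(0,360,3));b=(9,)
    for dx in np.arange(-.015,.0151,.0005):
        for dy in np.arange(-.015,.0151,.0005):
            v=mc(I,[i0+2000*(dx+.0345*np.cos(a)),i0+2000*(dy+.0345*np.sin(a))],order=1)
            m=np.clip(v,-15,5).mean()
            if m<b[0]:b=(m,x+dx,y+dy)
    return b
E
python3 - <<'E'
from h import *
d=cam('wrist')
for x,y in((.4548,.0107),(.4298,.121),(.457,-.076)):print(x,y,lineang(d,x,y,.06))
C=[]
for u,v in((282,97),(382,90),(483,83)):
    p=ray(d,u,v,.006);b=findcircle(d,p[0],p[1]);C.append(b[1:]);print(p.round(4),np.round(b,4))
C=np.array(C);e=C[2]-C[0];print(np.degrees(np.arctan2(e[0],-e[1])),np.linalg.norm(e))
dt=cam('top')
for x,y in C: print(np.round(findcircle(dt,x,y),4))
E
```

```text
0.4548 0.0107 (np.int64(39), np.float64(-0.197))
0.4298 0.121 (np.int64(-31), np.float64(-0.24))
0.457 -0.076 (np.int64(-80), np.float64(-0.224))
[0.6246 0.0326 0.006 ] [-8.8353  0.6236  0.0351]
[ 0.6311 -0.0673  0.006 ] [-11.6975   0.6306  -0.0648]
[ 0.6375 -0.1672  0.006 ] [-14.7625   0.6375  -0.1647]
3.98702211911393 0.20024823211912074
[-3.3621  0.6341  0.0371]
[-5.9786  0.6326 -0.0633]
[-7.89    0.6385 -0.1647]
```

```bash
sed -i "s/    print(str(out).replace.*/    for i in range(0,len(out),140): print(str(['%g'%v for v in out[i:i+140]]).replace(' ','').replace(\"'\",'').replace('-0,','0,'))/" h.py
python3 -c "
from h import *
a=-1.396;b=.07
plan((.457,-.0765,.15,a,14,85),(.457,-.0765,.031,a,5,85),(.457,-.0765,.031,a,1,85),(.457,-.0765,.031,a,4,40),(.46,-.08,.12,a,2,40),(.637,-.1647,.10,b,15,40),(.637,-.1647,.0375,b,4,40),(.637,-.1647,.0375,b,1,40),(.637,-.1647,.0375,b,2,72),(.637,-.1647,.14,b,3,80))"
```

```text
[-0.08,0.09,0.18,0,0,1,85,-0.08,0.1,0.18,0,0,1,85,-0.07,0.11,0.17,0,0,1,85,-0.05,0.11,0.18,0,0,0.99,85,-0.04,0.12,0.17,0,0,1,85,-0.03,0.12,0.18,0,0,0.99,85,-0.02,0.12,0.17,0,0,1,85,-0.01,0.12,0.18,0,0,0.99,85,0,0.12,0.17,0,0,1,85,0.02,0.12,0.18,0,0,0.99,85,0.03,0.12,0.17,0,0,1,85,0.04,0.12,0.18,0.01,0,0.99,85,0.06,0.11,0.17,0,0,1,85,0.06,0.11,0.18,0.01,0.01,0.99,85,0,0,0.4,0,0,0,85,0,0,0.4,0,0,0,85,0,0,0.39,0,0,0,85,0,0,0.4,0,0,0,85,0,0,0.39,0,0,0,85,0,0,0,0,0,0,85]
[0,0,0,0,0,0,40,0,0,0,0,0,0,40,0,0,0,0,0,0,40,0,0,0,0,0,0,40,0.03,-0.02,-0.74,0,0,0,40,0.04,-0.02,-0.74,0,0,0,40,0.13,-0.18,0.02,0,0,-0.98,40,0.14,-0.16,0.02,0,0,-0.98,40,0.16,-0.15,0.02,0,0,-0.98,40,0.17,-0.13,0.02,0,0,-0.98,40,0.19,-0.12,0.02,0,0,-0.98,40,0.19,-0.1,0.02,0,0,-0.98,40,0.2,-0.08,0.02,0,0,-0.98,40,0.21,-0.06,0.02,0,0,-0.97,40,0.22,-0.03,0.02,0,0,-0.98,40,0.22,-0.01,0.03,0,0,-0.97,40,0.22,0.01,0.02,0,0,-0.98,40,0.21,0.03,0.03,0,0,-0.97,40,0.21,0.05,0.02,0,0,-0.98,40,0.21,0.07,0.03,0,0,-0.97,40]
[0.2,0.08,0.02,0,0,-0.98,40,0,0,0.26,0,0,0,40,0,0,0.26,0,0,0,40,0,0,0.26,0,0,0,40,0,0,0.26,0,0,0,40,0,0,0,0,0,0,40,0,0,0,0,0,0,72,0,0,0,0,0,0,72,0,0,-0.57,0,0,0,80,0,0,-0.57,0,0,0,80,0,0,-0.56,0,0,0,80]
```

Call:
{"op": "jog_arm", "data": {
  "commands": [-0.08,0.09,0.18,0,0,1,85,-0.08,0.1,0.18,0,0,1,85,-0.07,0.11,0.17,0,0,1,85,-0.05,0.11,0.18,0,0,0.99,85,-0.04,0.12,0.17,0,0,1,85,-0.03,0.12,0.18,0,0,0.99,85,-0.02,0.12,0.17,0,0,1,85,-0.01,0.12,0.18,0,0,0.99,85,0,0.12,0.17,0,0,1,85,0.02,0.12,0.18,0,0,0.99,85,0.03,0.12,0.17,0,0,1,85,0.04,0.12,0.18,0.01,0,0.99,85,0.06,0.11,0.17,0,0,1,85,0.06,0.11,0.18,0.01,0.01,0.99,85,0,0,0.4,0,0,0,85,0,0,0.4,0,0,0,85,0,0,0.39,0,0,0,85,0,0,0.4,0,0,0,85,0,0,0.39,0,0,0,85,0,0,0,0,0,0,85]
}}

```text
t: 12.8
tool_pos: [0.4561, -0.0758, 0.03]
tool_rot: [2.407, -2.018, -0.005]
contact_force: [0.4, 0.1, 0.6]
opening: 0.0852
grip_force: 0.0
```

Call:
{"op": "jog_arm", "data": {
  "commands": [0,0,0,0,0,0,40,0,0,0,0,0,0,40,0,0,0,0,0,0,40,0,0,0,0,0,0,40,0,0,0,0,0,0,40],
  "newtons": 30
}}

```text
t: 13.42
tool_pos: [0.4595, -0.0764, 0.0336]
tool_rot: [-2.408, 2.016, -0.007]
contact_force: [-0.5, -0.3, 7.2]
opening: 0.0515
grip_force: 31.9
```

Call:
{"op": "jog_arm", "data": {
  "commands": [0.03,-0.02,-0.74,0,0,0,40,0.04,-0.02,-0.74,0,0,0,40,0.13,-0.18,0.02,0,0,-0.98,40,0.14,-0.16,0.02,0,0,-0.98,40,0.16,-0.15,0.02,0,0,-0.98,40,0.17,-0.13,0.02,0,0,-0.98,40,0.19,-0.12,0.02,0,0,-0.98,40,0.19,-0.1,0.02,0,0,-0.98,40,0.2,-0.08,0.02,0,0,-0.98,40,0.21,-0.06,0.02,0,0,-0.97,40,0.22,-0.03,0.02,0,0,-0.98,40,0.22,-0.01,0.03,0,0,-0.97,40,0.22,0.01,0.02,0,0,-0.98,40,0.21,0.03,0.03,0,0,-0.97,40,0.21,0.05,0.02,0,0,-0.98,40,0.21,0.07,0.03,0,0,-0.97,40,0.2,0.08,0.02,0,0,-0.98,40,0,0,0,0,0,0,40]
}}

```text
t: 15.68
tool_pos: [0.6384, -0.164, 0.101]
tool_rot: [-3.14, -0.111, -0.002]
contact_force: [-0.3, 0.6, -1.7]
opening: 0.0514
grip_force: 32.0
```

```bash
python3 -c "
from h import *
where()
d=cam('wrist');w=cloud(d);o=ctrl.get_obs()['tool_pos']
m=(np.hypot(w[...,0]-o[0],w[...,1]-o[1])<.035)&(w[...,2]>o[2]+.015)&(w[...,2]<o[2]+.04)&(d['image'][...,0]>1.3*d['image'][...,2]); print(circ(w[m]),np.nanmedian(w[m],0)); c=circ(w[m]); print(lineang(d,c[0],c[1],np.nanmedian(w[m],0)[2]))
plan((.6375,-.1647,.0405,.07,5,40),(.6375,-.1647,.0405,.07,1,40),(.6375,-.1647,.0405,.07,2,72),(.6375,-.1647,.14,.07,3,80))"
```

```text
t 15.68 [ 0.6384 -0.164   0.101 ] psi 0.0706 tilt -1.0 q [-0.36  0.26  1.64  0.    1.24  1.14] open 0.0514 F [-0.3  0.6 -1.7] g 31.98880970478058
(0.6437908411026001, -0.16390103101730347, 0.031729646027088165) [ 0.64385576 -0.16307776  0.12726813]
(np.int64(8), np.float64(-0.213))
[0,0,0.2,0,0,0,40,0,0,0.2,0,0,0,40,0,0.01,0.2,0,0,0,40,-0.01,0,0.2,0,-0.01,0,40,0,0.01,0.21,0,0,0,40,0,0,0,0,0,0,40,0,0,0,0,0,0,72,0,0,0,0,0,0,72,0,0,-0.55,0,0,0,80,0,0,-0.55,0,0,0,80,0,0,-0.56,0,0,0,80]
```

Call:
{"op": "jog_arm", "data": {
  "commands": [0,0,0.2,0,0,0,40,0,0,0.2,0,0,0,40,0,0.01,0.2,0,0,0,40,-0.01,0,0.2,0,0,0,40,0,0.01,0.2,0,0,0,40,0,0,0.01,0,0,0,40,0,0,0,0,0,0,72,0,0,0,0,0,0,72,0,0,0,0,0,0,72,0,0,-0.5,0,0,0,80,0,0,-0.8,0,0,0,80,0,0,-0.8,0,0,0,80,0,0,-0.8,0,0,0,80,0,0,-0.5,0,0,0,80,0,0,0,0,0,0,80]
}}

```text
t: 17.6
tool_pos: [0.6391, -0.1657, 0.2495]
tool_rot: [3.136, 0.113, 0.014]
contact_force: [-0.3, 0.0, -0.4]
opening: 0.0802
grip_force: 0.0
```

```bash
cat >> h.py <<'E'
def survey(n='wrist'):
    d=cam(n);w=cloud(d)
    for l in lines(d,w,n):
        if l[0]=='wood': print(l[:5],lineang(d,l[2][0],l[2][1],.066 if l[4]>.0635 else .06))
    return d
E
python3 -c "
from h import *
where()
survey();print();survey('top')
a=.68;b=.07
plan((.4548,.0107,.15,a,12,85),(.4548,.0107,.036,a,6,85),(.4548,.0107,.036,a,1,85))"
```

```text
t 17.6 [ 0.6391 -0.1657  0.2495] psi 0.0719 tilt -1.0 q [-0.37  0.13  1.53  0.    1.47  1.13] open 0.0802 F [-0.3  0.  -0.4] g 0.0
('wood', 0.96, [0.6449, -0.109, 0.0047], 'z', 0.2848) (np.int64(26), np.float64(-0.225))
('wood', 0.87, [0.4292, 0.1202, 0.0246], 'z', 0.059) (np.int64(-36), np.float64(-0.55))
('wood', 0.67, [0.6396, -0.1645, 0.0242], 'z', 0.066) (np.int64(5), np.float64(-0.233))

('wood', 0.6, [0.4289, 0.1209, 0.0235], 'z', 0.0601) (np.int64(-30), np.float64(-0.197))
[-0.23,-0.26,0.13,0,0,-0.51,85,-0.22,-0.27,0.13,0,0,-0.51,85,-0.21,-0.28,0.13,0,0,-0.51,85,-0.19,-0.29,0.13,0,0,-0.51,85,-0.18,-0.3,0.13,0,0,-0.51,85,-0.16,-0.31,0.13,0,0,-0.5,85,-0.14,-0.32,0.13,0,0,-0.51,85,-0.13,-0.33,0.13,0,0,-0.5,85,-0.11,-0.34,0.13,0,0,-0.51,85,-0.09,-0.34,0.13,-0.01,0,-0.5,85,-0.08,-0.34,0.12,0,0,-0.51,85,-0.06,-0.35,0.13,-0.01,0.01,-0.5,85,0,0,0.32,0,0,0,85,0,0,0.32,0,0,0,85,0,0,0.31,0,0,0,85,0,0,0.32,0,0,0,85,0,0,0.31,0,0,0,85,0,0,0.32,0,0,0,85,0,0,0,0,0,0,85]
```

Call:
{"op": "jog_arm", "data": {
  "commands": [-0.23,-0.26,0.13,0,0,-0.51,85,-0.22,-0.27,0.13,0,0,-0.51,85,-0.21,-0.28,0.13,0,0,-0.51,85,-0.19,-0.29,0.13,0,0,-0.51,85,-0.18,-0.3,0.13,0,0,-0.51,85,-0.16,-0.31,0.13,0,0,-0.5,85,-0.14,-0.32,0.13,0,0,-0.51,85,-0.13,-0.33,0.13,0,0,-0.5,85,-0.11,-0.34,0.13,0,0,-0.51,85,-0.09,-0.34,0.13,0,0,-0.5,85,-0.08,-0.34,0.12,0,0,-0.51,85,-0.06,-0.35,0.13,0,0,-0.5,85,0,0,0,0,0,0,85]
}}

```text
t: 19.42
tool_pos: [0.4541, 0.0112, 0.1489]
tool_rot: [-2.96, -1.048, 0.003]
contact_force: [0.4, 0.4, -0.4]
opening: 0.0849
grip_force: 0.0
```

```bash
python3 -c "
from h import *
where()
survey()
a=.68;b=.07;x,y=.4548,.0107
plan((x,y,.036,a,5,85),(x,y,.036,a,1,85),(x,y,.036,a,5,40),(x,y,.12,a,2,40),(.6295,-.065,.12,b,7,40),(.6295,-.065,.12,b,1,40),(.6295,-.065,.0425,b,5,40),(.6295,-.065,.0425,b,1,40),(.6295,-.065,.0425,b,3,72),(.6295,-.065,.16,b,4,72))"
```

```text
t 19.43 [0.4541 0.0112 0.1489] psi 0.6807 tilt -1.0 q [-0.14 -0.29  2.1  -0.    1.33  0.75] open 0.0849 F [ 0.4  0.4 -0.4] g 0.0
('wood', 0.81, [0.4543, 0.0119, 0.0243], 'z', 0.0601) (np.int64(42), np.float64(-0.223))
('wood', 0.56, [0.4298, 0.121, 0.0242], 'z', 0.0599) (np.int64(-38), np.float64(-0.212))
[0,0,0.38,0,0,0,85,0,-0.01,0.38,0,0,0,85,0,0,0.38,0,0,0,85,-0.01,-0.01,0.39,0,0,0,85,0,0,0.38,0.01,-0.01,-0.01,85,0,0,0,0,0,0,85,0,0,0,0,0,0,40,0,0,0,0,0,0,40,0,0,0,0,0,0,40,0,0,0,0,0,0,40,0,0,0,0,0,0,40,0,0,-0.7,0,0,0,40,0,0,-0.7,0,0,0,40,0.21,0.4,0,0,0,0.87,40,0.24,0.38,0,0,0,0.87,40,0.28,0.36,0,0,0,0.87,40,0.31,0.33,0,0,0,0.87,40,0.33,0.31,0,0,0,0.87,40,0.36,0.28,0,0,0,0.88,40,0.38,0.24,0,0,0,0.87,40]
[0,0,0,0,0,0,40,0,0,0.26,0,0,0,40,0,0,0.26,0,0,0,40,0,0,0.26,0,0,0,40,0,0,0.26,0,0,0,40,0,0,0.25,0,0,0,40,0,0,0,0,0,0,40,0,0,0,0,0,0,72,0,0,0,0,0,0,72,0,0,0,0,0,0,72,0,0,-0.49,0,0,0,72,0,0,-0.49,0,0,0,72,0,0,-0.49,0,0,0,72,0,0,-0.48,0,0,0,72]
```

Call:
{"op": "jog_arm", "data": {
  "commands": [0,0,0.38,0,0,0,85,0,0,0.38,0,0,0,85,0,0,0.38,0,0,0,85,0,0,0.39,0,0,0,85,0,0,0.38,0,0,0,85,0,0,0,0,0,0,85,0,0,0,0,0,0,40,0,0,0,0,0,0,40,0,0,0,0,0,0,40,0,0,0,0,0,0,40,0,0,0,0,0,0,40]
}}

```text
t: 20.9
tool_pos: [0.4578, 0.0101, 0.0385]
tool_rot: [2.96, 1.047, 0.007]
contact_force: [-0.5, 0.2, 6.7]
opening: 0.0509
grip_force: 31.8
```

Call:
{"op": "jog_arm", "data": {
  "commands": [0,0,-0.7,0,0,0,40,0,0,-0.7,0,0,0,40,0.21,0.4,0,0,0,0.88,40,0.24,0.38,0,0,0,0.88,40,0.28,0.36,0,0,0,0.88,40,0.31,0.33,0,0,0,0.88,40,0.33,0.31,0,0,0,0.88,40,0.36,0.28,0,0,0,0.88,40,0.38,0.24,0,0,0,0.88,40,0,0,0,0,0,0,40]
}}

```text
t: 22.15
tool_pos: [0.6311, -0.0665, 0.1208]
tool_rot: [3.14, 0.1, 0.003]
contact_force: [-0.0, -0.7, -0.7]
opening: 0.0514
grip_force: 31.9
```

```bash
python3 -c "
from h import *
where()
b=.07
plan((.6295,-.065,.0425,b,5,40),(.6295,-.065,.0425,b,1,40),(.6295,-.065,.0425,b,3,72),(.6295,-.065,.16,b,4,72))"
```

```text
t 22.15 [ 0.6311 -0.0665  0.1208] psi 0.0636 tilt -1.0 q [-0.22  0.18  1.7   0.    1.26  1.29] open 0.0514 F [-0.  -0.7 -0.7] g 31.91895067691803
[-0.01,-0.01,0.26,0,0,-0.01,40,0,0,0.26,0,0,-0.01,40,-0.01,-0.01,0.26,0,-0.01,-0.01,40,0,0,0.26,0,0,-0.02,40,-0.01,-0.01,0.27,0,-0.01,-0.01,40,0,0,0,0,0,0,40,0,0,0,0,0,0,72,0,0,0,0,0,0,72,0,0,0,0,0,0,72,0,0,-0.49,0,0,0,72,0,0,-0.49,0,0,0,72,0,0,-0.49,0,0,0,72,0,0,-0.49,0,0,0,72]
```

Call:
{"op": "jog_arm", "data": {
  "commands": [-0.01,-0.01,0.26,0,0,0,40,0,-0.01,0.26,0,0,0,40,-0.01,-0.01,0.26,0,0,0,40,0,0,0.26,0,0,0,40,0,0,0.25,0,0,0,40,0,0,0,0,0,0,40,0,0,0,0,0,0,72,0,0,0,0,0,0,72,0,0,0,0,0,0,72,0,0,-0.5,0,0,0,72,0,0,-0.8,0,0,0,80,0,0,-0.8,0,0,0,80,0,0,-0.8,0,0,0,80,0,0,-0.5,0,0,0,80,0,0,0,0,0,0,80]
}}

```text
t: 24.02
tool_pos: [0.6305, -0.0645, 0.252]
tool_rot: [3.138, 0.1, 0.014]
contact_force: [0.5, -0.3, 0.0]
opening: 0.0801
grip_force: 0.0
```

```bash
python3 -c "
from h import *
where()
survey();print();survey('top')
a=-.54
x,y=.4293,.1205
plan((x,y,.15,a,11,85),(x,y,.036,a,5,85),(x,y,.036,a,1,85))"
```

```text
t 24.02 [ 0.6305 -0.0645  0.252 ] psi 0.0638 tilt -1.0 q [-0.22  0.07  1.6   0.    1.47  1.29] open 0.0801 F [ 0.5 -0.3  0. ] g 0.0
('wood', 0.91, [0.6385, -0.1642, 0.0233], 'z', 0.0662) (np.int64(0), np.float64(-0.235))
('wood', 0.89, [0.6269, -0.0639, 0.0241], 'z', 0.066) (np.int64(-5), np.float64(-0.294))
('wood', 0.58, [0.6366, -0.0074, 0.004], 'z', 0.2869) (np.int64(14), np.float64(-0.253))
('wood', 0.3, [0.7564, -0.0557, 0.1596], 'z', 0.08) (np.int64(-177), np.float64(-0.015))

('wood', 0.75, [0.6377, -0.1649, 0.023], 'z', 0.0667) (np.int64(4), np.float64(-0.133))
[-0.28,-0.3,0.15,0,0,0.55,85,-0.3,-0.28,0.14,0,0,0.55,85,-0.31,-0.27,0.15,0,0,0.55,85,-0.33,-0.25,0.14,0,0,0.55,85,-0.34,-0.23,0.15,0,0,0.55,85,-0.35,-0.21,0.14,0,0,0.55,85,-0.36,-0.19,0.15,0,0,0.55,85,-0.37,-0.17,0.14,0,0,0.55,85,-0.38,-0.15,0.15,0,0.01,0.55,85,-0.39,-0.12,0.14,0,0,0.54,85,-0.41,-0.1,0.15,0,0.01,0.55,85,0,0,0.38,0,0,0,85,0,0,0.38,0,0,0,85,0,0,0.38,0,0,0,85,0,0,0.38,0,0,0,85,0,-0.01,0.38,0,0,0,85,0,0,0,0,0,0,85]
```

Call:
{"op": "jog_arm", "data": {
  "commands": [-0.28,-0.3,0.15,0,0,0.55,85,-0.3,-0.28,0.14,0,0,0.55,85,-0.31,-0.27,0.15,0,0,0.55,85,-0.33,-0.25,0.14,0,0,0.55,85,-0.34,-0.23,0.15,0,0,0.55,85,-0.35,-0.21,0.14,0,0,0.55,85,-0.36,-0.19,0.15,0,0,0.55,85,-0.37,-0.17,0.14,0,0,0.55,85,-0.38,-0.15,0.15,0,0,0.55,85,-0.39,-0.12,0.14,0,0,0.55,85,-0.41,-0.1,0.15,0,0,0.55,85,0,0,0,0,0,0,85]
}}

```text
t: 25.72
tool_pos: [0.4279, 0.1206, 0.1487]
tool_rot: [3.027, -0.836, -0.004]
contact_force: [-0.1, -0.8, 0.5]
opening: 0.0852
grip_force: 0.0
```

```bash
cat >> h.py <<'E'
def lineang(d,x,y,h):
    """direction of the dark line on a foot's top: PCA of its dark pixels in the metric picture"""
    I,g=warp(d,x,y,h,.024,.25)
    X,Y=np.meshgrid(g,g,indexing='ij');disc=np.hypot(X,Y)<.020
    B=cv2.morphologyEx(I.astype(np.float32),cv2.MORPH_BLACKHAT,cv2.getStructuringElement(cv2.MORPH_ELLIPSE,(21,21)))
    M=(disc&(B>.5*np.percentile(B[disc],99))).astype(np.uint8)
    n,L,st,_=cv2.connectedComponentsWithStats(M);k=1+st[1:,4].argmax();m=L==k
    P=np.c_[X[m],Y[m]].astype(np.float32);vx,vy,x0,y0=cv2.fitLine(P,cv2.DIST_HUBER,0,.001,.001).ravel()
    if vx*x0+vy*y0<0: vx,vy=-vx,-vy
    s=(P-[x0,y0])@[vx,vy]
    return round(float(np.degrees(np.arctan2(vy,vx))),1),'len',round(float(np.ptp(s)),4),'offset',round(float(abs(vx*y0-vy*x0)),4)
E
python3 -c "
from h import *
where()
survey()
a=-.54;b=.07;x,y=.4293,.1205
plan((x,y,.036,a,5,85),(x,y,.036,a,1,85))"
```

```text
t 25.73 [0.4279 0.1206 0.1487] psi -0.5389 tilt -1.0 q [ 0.11 -0.32  2.12 -0.    1.34  2.22] open 0.0852 F [-0.1 -0.8  0.5] g 0.0
('wood', 0.95, [0.4301, 0.1209, 0.0241], 'z', 0.06) (-32.7, 'len', 0.0179, 'offset', 0.0009)
[0,0,0.38,0,0,0,85,0,0,0.38,0,0,0,85,-0.01,0,0.38,0,0,0,85,0,0,0.38,0,-0.01,0,85,-0.01,0,0.39,0,0,0,85,0,0,0,0,0,0,85]
```

Call:
{"op": "jog_arm", "data": {
  "commands": [0,0,0.38,0,0,0,85,0.02,0,0.38,0,0,0,85,0,0,0.38,0,0,0,85,0,0,0.38,0,0,0,85,0,0,0.38,0,0,0,85,0,0,0,0,0,0,85,0,0,0,0,0,0,40,0,0,0,0,0,0,40,0,0,0,0,0,0,40,0,0,0,0,0,0,40,0,0,0,0,0,0,40,0,0,-0.7,0,0,0,40,0,0,-0.7,0,0,0,40]
}}

```text
t: 27.45
tool_pos: [0.4303, 0.1194, 0.1215]
tool_rot: [3.027, -0.84, -0.0]
contact_force: [1.4, 0.6, -1.2]
opening: 0.0515
grip_force: 31.8
```

```bash
python3 -c "
from h import *
where()
b=.10;x,y=.6236,.035
plan((x,y,.12,b,8,40),(x,y,.12,b,1,40),(x,y,.044,b,5,40),(x,y,.044,b,1,40),(x,y,.0425,b,3,72),(x,y,.0425,b,0,72))"
```

```text
t 27.45 [0.4303 0.1194 0.1215] psi -0.5411 tilt -1.0 q [ 0.1  -0.28  2.14 -0.    1.28  2.22] open 0.0515 F [ 1.4  0.6 -1.2] g 31.801909804344177
[0.44,-0.06,0,0,0,-0.8,40,0.44,-0.02,0,0,0,-0.8,40,0.44,0.01,0,0,0,-0.8,40,0.44,0.05,0,0,0,-0.8,40,0.43,0.08,0.01,0,0,-0.8,40,0.42,0.12,0,0,0,-0.8,40,0.41,0.15,0.01,0,0,-0.81,40,0.4,0.19,0,0,0,-0.8,40,0,0,0,0,0,0,40,0,0,0.25,0,0,0,40,0,0,0.26,0,0,0,40,0,0,0.25,0,0,0,40,0,0,0.26,0,0,0,40,0,0,0.25,0,0,0,40,0,0,0,0,0,0,40,0,0,0.01,0,0,0,72,0,0,0.01,0,0,0,72,0,0,0.01,0,0,0,72]
```

Call:
{"op": "jog_arm", "data": {
  "commands": [0.44,-0.06,0,0,0,-0.8,40,0.44,-0.02,0,0,0,-0.8,40,0.44,0.01,0,0,0,-0.8,40,0.44,0.05,0,0,0,-0.8,40,0.43,0.08,0.01,0,0,-0.8,40,0.42,0.12,0,0,0,-0.8,40,0.41,0.15,0.01,0,0,-0.81,40,0.4,0.19,0,0,0,-0.8,40,0,0,0,0,0,0,40,0,0,0.25,0,0,0,40,0,0,0.26,0,0,0,40,0,0,0.25,0,0,0,40,0,0,0.26,0,0,0,40,0,0,0.25,0,0,0,40,0,0,0,0,0,0,40,0,0,0,0,0,0,72,0,0,0,0,0,0,72,0,0,0,0,0,0,72]
}}

```text
t: 29.7
tool_pos: [0.6252, 0.0347, 0.0446]
tool_rot: [3.137, 0.157, 0.004]
contact_force: [1.4, -0.2, -0.5]
opening: 0.0721
grip_force: 0.0
```

Call:
{"op": "jog_arm", "data": {
  "commands": [0,0,-0.5,0,0,0,80,0,0,-0.8,0,0,0,80,0,0.2,-0.8,0,0,0,80,-0.2,0.4,-0.8,0,0,0,80,-0.2,0.4,-0.5,0,0,0,80,-0.2,0.4,0,0,0,0,80,-0.2,0.2,0,0,0,0,80,0,0,0,0,0,0,80]
}}

```text
t: 30.7
tool_pos: [0.5856, -0.0658, 0.2477]
tool_rot: [-3.138, -0.155, -0.001]
contact_force: [0.3, -0.5, -0.0]
opening: 0.0802
grip_force: 0.0
```

```bash
python3 - <<'E'
from h import *
where()
d=survey();print();survey('top')
im=np.hstack([cv2.resize(warp(d,x,y,.066,.03,.3)[0][::-1,::-1],(260,260)) for x,y in((.6236,.035),(.6306,-.065),(.6375,-.1647))])
cv2.imwrite('pics/w4.png',im)
E
```

```text
t 30.7 [ 0.5856 -0.0658  0.2477] psi 0.0984 tilt -1.0 q [-0.24 -0.03  1.7   0.    1.47  1.23] open 0.0802 F [ 0.3 -0.5 -0. ] g 0.0
('wood', 0.78, [0.6268, -0.0643, 0.0246], 'z', 0.066) (5.0, 'len', 0.0178, 'offset', 0.0)
('wood', 0.67, [0.6378, -0.1647, 0.0234], 'z', 0.0662) (3.9, 'len', 0.017, 'offset', 0.0007)
('wood', 0.66, [0.6209, 0.0345, 0.0243], 'z', 0.0659) (4.5, 'len', 0.0176, 'offset', 0.0001)

('wood', 0.92, [0.5804, -0.1327, 0.0001], 'z', 0.2901) (-120.3, 'len', 0.0179, 'offset', 0.0166)[ WARN:0@2.033] global loadsave.cpp:1063 imwrite_ Unsupported depth image for selected encoder is fallbacked to CV_8U.
```

View pics/w4.png

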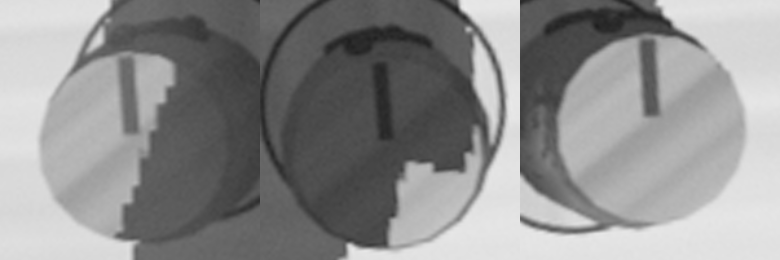

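All three feet read 3.9–5.0° against the bar's 4.0°, and all sit in their circles. Next, move over the grip.

```bash
python3 -c "
from h import *
plan((.514,-.406,.24,.579,9,85))"
```

```text
[-0.2,0.62,0.01,0,0,-0.53,85,-0.23,0.6,0.01,0,0,-0.53,85,-0.26,0.59,0.02,0,0,-0.53,85,-0.29,0.58,0.01,0,0,-0.53,85,-0.32,0.56,0.02,0,0,-0.53,85,-0.35,0.54,0.01,0,0,-0.53,85,-0.38,0.52,0.02,0,0,-0.53,85,-0.41,0.5,0.01,0,-0.01,-0.54,85,-0.43,0.48,0.02,0,0,-0.53,85]
```

Call:
{"op": "jog_arm", "data": {
  "commands": [-0.2,0.62,0.01,0,0,-0.53,85,-0.23,0.6,0.01,0,0,-0.53,85,-0.26,0.59,0.02,0,0,-0.53,85,-0.29,0.58,0.01,0,0,-0.53,85,-0.32,0.56,0.02,0,0,-0.53,85,-0.35,0.54,0.01,0,0,-0.53,85,-0.38,0.52,0.02,0,0,-0.53,85,-0.41,0.5,0.01,0,0,-0.54,85,-0.43,0.48,0.02,0,0,-0.53,85,0,0,0,0,0,0,85]
}}

```text
t: 32.15
tool_pos: [0.5134, -0.408, 0.2398]
tool_rot: [3.012, 0.892, 0.002]
contact_force: [0.0, 0.9, 1.1]
opening: 0.0852
grip_force: 0.0
```

```bash
python3 - <<'E'
from h import *
where()
d=cam('wrist','w5.png');w=cloud(d)
S=np.array([.426,-.2705]);ex=np.array([np.cos(np.radians(-56.9)),np.sin(np.radians(-56.9))]);ey=np.array([-ex[1],ex[0]])
L=np.stack([(w[...,:2]-S)@ex,(w[...,:2]-S)@ey,w[...,2]],-1)
g=(L[...,2]>.12)&(L[...,2]<.135)&(abs(L[...,0]-.16)<.06)&(abs(L[...,1])<.04);print('griptop x,y range',np.percentile(L[g],[1,99],0).round(4).tolist())
for r in nets.silhouettes('wrist','trigger')[:1]:
    q=L[r['mask']];print(r['p'],np.nanpercentile(q,[2,98],0).round(4).tolist());q=q[q[:,2]>.1];print(np.nanpercentile(q,[2,98],0).round(4).tolist())
plan((.514,-.406,.092,.579,7,85))
survey()
E
```

```text
t 32.15 [ 0.5134 -0.408   0.2398] psi 0.5755 tilt -1.0 q [-0.79  0.13  1.55  0.    1.46  0.21] open 0.0852 F [0.  0.9 1.1] g 0.0
griptop x,y range [[0.1572, -0.0145, 0.1202], [0.1815, 0.0155, 0.1286]]
0.96 [[0.1328, -0.0093, 0.0429], [0.1405, 0.0094, 0.1111]]
[[0.1328, -0.0096, 0.1007], [0.1404, 0.0092, 0.1114]]
[0,0,0.35,0,0,0,85,0,0,0.35,0,0,0,85,0,0,0.35,0,0,0,85,0,0,0.35,0,0,0,85,0,0,0.36,0,-0.01,0,85,0,0,0.35,0,0,-0.01,85,-0.01,0,0.36,0,-0.01,0,85]
```

View pics/w5.png

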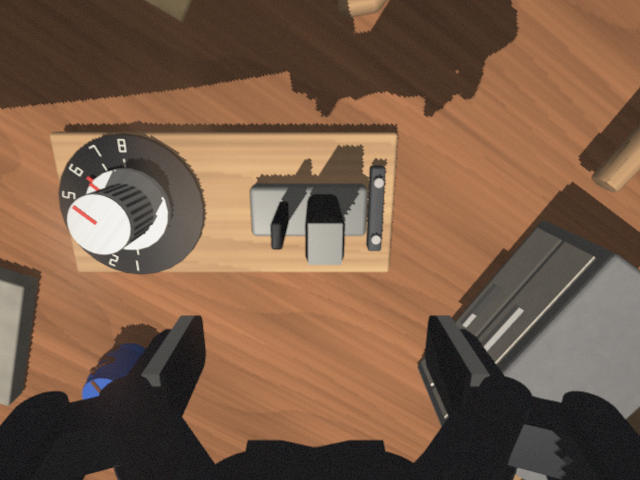

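The sleeve index at (93,184) points at 6, and the trigger (280,225) and grip (325,230) are where expected. Check the feet from a fixed camera before squeezing.

```bash
python3 - <<'E'
from h import *
survey('top');survey('scene')
plan((.5147,-.4067,.092,.579,7,85))
E
```

```text
('wood', 0.82, [0.6198, 0.0342, 0.0235], 'z', 0.0668) (7.6, 'len', 0.0169, 'offset', 0.001)
('wood', 0.68, [0.6374, -0.1647, 0.0232], 'z', 0.0667) (4.0, 'len', 0.0156, 'offset', 0.0012)
('wood', 0.56, [0.6257, -0.0649, 0.0235], 'z', 0.0665) (5.2, 'len', 0.0161, 'offset', 0.0)
('wood', 0.89, [0.6258, -0.0627, 0.024], 'z', 0.0668) (6.2, 'len', 0.0161, 'offset', 0.0004)
('wood', 0.77, [0.6228, 0.0356, 0.0256], 'z', 0.0669) (6.0, 'len', 0.0168, 'offset', 0.0006)
('wood', 0.69, [0.6388, -0.163, 0.0241], 'z', 0.0671) (5.8, 'len', 0.0168, 'offset', 0.0012)
[0,0,0.35,0,0,0,85,0,0,0.35,0,0,0,85,0,0,0.36,0,0,0,85,0,0,0.35,0,0,0,85,0,0.01,0.36,0.01,-0.01,0,85,0,0,0.35,0,0,0,85,-0.01,0.01,0.36,0.01,-0.01,0,85]
```

Call:
{"op": "jog_arm", "data": {
  "commands": [0,0,0.35,0,0,0,85,0,0,0.35,0,0,0,85,0,0,0.36,0,0,0,85,0,0,0.35,0,0,0,85,0,0,0.36,0,0,0,85,0,0,0.35,0,0,0,85,0,0,0.36,0,0,0,85,0,0,0,0,0,0,85]
}}

```text
t: 33.55
tool_pos: [0.5128, -0.4053, 0.0888]
tool_rot: [-3.008, -0.894, 0.001]
contact_force: [-0.6, 1.1, 0.2]
opening: 0.0851
grip_force: 0.0
```

Call:
{"op": "jog_arm", "data": {
  "commands": [0,0,0,0,0,0,34,0,0,0,0,0,0,34,0,0,0,0,0,0,34,0,0,0,0,0,0,34,0,0,0,0,0,0,34,0,0,0,0,0,0,34,0,0,0,0,0,0,34],
  "newtons": 25
}}

```text
t: 34.42
tool_pos: [0.5145, -0.4065, 0.0937]
tool_rot: [3.011, 0.894, 0.004]
contact_force: [-1.2, 2.6, 5.0]
opening: 0.0405
grip_force: 28.9
```

```bash
python3 - <<'E'
from h import *
where()
for n in('wrist',):
    d=cam(n);w=cloud(d)
    S=np.array([.426,-.2705]);ex=np.array([np.cos(np.radians(-56.9)),np.sin(np.radians(-56.9))]);ey=np.array([-ex[1],ex[0]])
    L=np.stack([(w[...,:2]-S)@ex,(w[...,:2]-S)@ey,w[...,2]],-1)
    for r in nets.silhouettes(n,'trigger'):
        q=L[r['mask']];print(n,r['p'],r['bbox'],np.nanpercentile(q,[2,98],0).round(4).tolist());q=q[q[:,2]>.1]
        if len(q): print(len(q),np.nanpercentile(q,[2,98],0).round(4).tolist())
E
```

```text
t 34.42 [ 0.5145 -0.4065  0.0937] psi 0.5776 tilt -1.0 q [-0.78  0.26  1.66  0.    1.22  0.21] open 0.0405 F [-1.2  2.6  5. ] g 28.89305499033071
wrist 0.86 [256.9, 272.0, 296.1, 395.5] [[0.1369, -0.0087, 0.048], [0.1544, 0.0095, 0.1095]]
1462 [[0.1461, -0.0093, 0.1008], [0.1546, 0.0093, 0.1097]]
```

Call:
{"op": "jog_arm", "data": {
  "commands": [0,0,0,0,0,0,34,0,0,0,0,0,0,34,0,0,0,0,0,0,34,0,0,0,0,0,0,34,0,0,0,0,0,0,34,0,0,0,0,0,0,34,0,0,0,0,0,0,34,0,0,0,0,0,0,85,0,0,0,0,0,0,85,0,0,0,0,0,0,85,0,0,0,0,0,0,85],
  "newtons": 35
}}

```text
t: 35.9
tool_pos: [0.5143, -0.4069, 0.0921]
tool_rot: [3.01, 0.894, 0.004]
contact_force: [0.6, 0.7, 0.2]
opening: 0.0851
grip_force: 0.0
```

Call:
{"op": "jog_arm", "data": {
  "commands": [0,0,-0.4,0,0,0,85,0,0,-0.6,0,0,0,85,0,0,-0.6,0,0,0,85,0,0,-0.6,0,0,0,85,0,0,-0.4,0,0,0,85,0,0,0,0,0,0,85]
}}

```text
t: 36.65
tool_pos: [0.5148, -0.4076, 0.2511]
tool_rot: [3.005, 0.893, 0.007]
contact_force: [1.0, 0.0, 0.6]
opening: 0.085
grip_force: 0.0
```

```bash
python3 - <<'E'
from h import *
where()
d=cam('wrist');w=cloud(d)
S=np.array([.426,-.2705]);ex=np.array([np.cos(np.radians(-56.9)),np.sin(np.radians(-56.9))])
for r in nets.silhouettes('wrist','trigger')[:1]:
    q=w[r['mask']];q=q[q[:,2]>.1];print((np.nanpercentile((q[:,:2]-S)@ex,[2,98])).round(4))
survey('top');survey('scene')
b=.07;x,y=.638,-.1645
plan((.60,-.20,.20,b,9,85),(x,y,.14,b,3,85),(x,y,.042,b,4,85),(x,y,.042,b,4,85))
E
```

```text
t 36.65 [ 0.5148 -0.4076  0.2511] psi 0.5778 tilt -1.0 q [-0.78  0.12  1.54  0.    1.47  0.21] open 0.085 F [1.  0.  0.6] g 0.0
[0.1327 0.1404]
('wood', 0.75, [0.6194, 0.0341, 0.023], 'z', 0.0666) (7.4, 'len', 0.0166, 'offset', 0.0009)
('wood', 0.67, [0.6379, -0.1652, 0.0235], 'z', 0.0667) (3.8, 'len', 0.0156, 'offset', 0.0007)
('wood', 0.65, [0.6256, -0.0646, 0.0235], 'z', 0.0665) (5.8, 'len', 0.0161, 'offset', 0.0005)
('wood', 0.94, [0.6265, -0.0629, 0.0237], 'z', 0.0668) (5.6, 'len', 0.0161, 'offset', 0.0001)
('wood', 0.89, [0.6197, 0.0356, 0.0248], 'z', 0.0669) (5.8, 'len', 0.0163, 'offset', 0.0004)
('wood', 0.78, [0.6386, -0.1622, 0.0246], 'z', 0.067) (5.8, 'len', 0.0176, 'offset', 0.002)
('wood', 0.64, [0.6908, 0.2643, 0.0137], 'z', 0.1501) (-9.2, 'len', 0.0062, 'offset', 0.0075)
[0.34,-0.23,0.09,0,0,0.56,85,0.33,-0.25,0.08,0,0,0.56,85,0.32,-0.27,0.09,0,0,0.57,85,0.3,-0.29,0.08,0,0,0.56,85,0.28,-0.3,0.09,0,0,0.57,85,0.26,-0.32,0.08,0,0,0.56,85,0.25,-0.33,0.09,-0.01,0,0.57,85,0.23,-0.34,0.08,0,0,0.56,85,0.21,-0.36,0.09,-0.01,0,0.57,85,0.22,-0.18,0.33,0,0,0,85,0.22,-0.18,0.33,0,0,0,85,0.23,-0.19,0.34,0,0,0,85,0,0,0.41,0,0,0,85,0,0,0.41,0,0,0,85,0,0,0.41,0,0,0,85,0,0,0.4,0,0,0,85,0,0,0,0,0,0,85,0,0,0,0,0,0,85,0,0,0,0,0,0,85,0,0,0,0,0,0,85]
```

Trigger released again, feet undisturbed. Now the tray; C first.

Call:
{"op": "jog_arm", "data": {
  "commands": [0.34,-0.23,0.09,0,0,0.56,85,0.33,-0.25,0.08,0,0,0.56,85,0.32,-0.27,0.09,0,0,0.57,85,0.3,-0.29,0.08,0,0,0.56,85,0.28,-0.3,0.09,0,0,0.57,85,0.26,-0.32,0.08,0,0,0.56,85,0.25,-0.33,0.09,0,0,0.57,85,0.23,-0.34,0.08,0,0,0.56,85,0.21,-0.36,0.09,0,0,0.57,85,0.22,-0.18,0.33,0,0,0,80,0.22,-0.18,0.33,0,0,0,76,0.23,-0.19,0.34,0,0,0,76,0,0,0.41,0,0,0,76,0,0,0.41,0,0,0,76,0,0,0.41,0,0,0,76,0,0,0.4,0,0,0,76,0,0,0,0,0,0,40,0,0,0,0,0,0,40,0,0,0,0,0,0,40,0,0,0,0,0,0,40]
}}

```text
t: 39.45
tool_pos: [0.6396, -0.1652, 0.045]
tool_rot: [3.139, 0.11, 0.006]
contact_force: [-0.5, -0.2, -0.6]
opening: 0.0515
grip_force: 37.8
```

Call:
{"op": "jog_arm", "data": {
  "commands": [0,0,0,0,0,0,40,0,0,-0.6,0,0,0,40,0,0,-0.7,0,0,0,40,0,0,-0.7,0,0,0,40,0,0,-0.7,0,0,0,40]
}}

```text
t: 40.08
tool_pos: [0.6385, -0.1649, 0.2076]
tool_rot: [3.139, 0.11, 0.004]
contact_force: [0.9, -0.6, -1.7]
opening: 0.0512
grip_force: 37.8
```

```bash
python3 - <<'E'
from h import *
where()
b=.05;x,y=.502,.315
plan((x,y,.20,b,10,40),(x,y,.20,b,1,40),(x,y,.0455,b,4,40),(x,y,.0455,b,1,40),(x,y,.0455,b,3,70))
E
```

```text
t 40.08 [ 0.6385 -0.1649  0.2076] psi 0.0698 tilt -1.0 q [-0.37  0.16  1.57  0.    1.41  1.14] open 0.0512 F [ 0.9 -0.6 -1.7] g 37.77012884616852
[-0.17,-0.81,0.01,0,0,0.02,40,-0.17,-0.81,0.01,0,0,0.02,40,-0.18,-0.81,0.01,0,0,0.02,40,-0.18,-0.81,0.01,0,0,0.02,40,-0.18,-0.81,0.01,0,0,0.02,40,-0.18,-0.82,0.01,0,0,0.02,40,-0.18,-0.81,0.01,0,-0.01,0.02,40,-0.18,-0.81,0.02,0,0,0.02,40,-0.18,-0.82,0.01,0,-0.01,0.02,40,-0.19,-0.81,0.02,0.01,0,0.02,40,0,0,0,0,0,0,40,0,0,0.64,0,0,0,40,0,0,0.64,0,0,0,40,0,0,0.65,0,0,0,40,0,0,0.64,0,0,0,40,0,0,0,0,0,0,40,0,0,0,0,0,0,70,0,0,0,0,0,0,70,0,0,0,0,0,0,70]
```

Call:
{"op": "jog_arm", "data": {
  "commands": [-0.17,-0.81,0.01,0,0,0.02,40,-0.17,-0.81,0.01,0,0,0.02,40,-0.18,-0.81,0.01,0,0,0.02,40,-0.18,-0.81,0.01,0,0,0.02,40,-0.18,-0.81,0.01,0,0,0.02,40,-0.18,-0.82,0.01,0,0,0.02,40,-0.18,-0.81,0.01,0,0,0.02,40,-0.18,-0.81,0.02,0,0,0.02,40,-0.18,-0.82,0.01,0,0,0.02,40,-0.19,-0.81,0.02,0,0,0.02,40,0,0,0,0,0,0,40]
}}

```text
t: 41.45
tool_pos: [0.5006, 0.3174, 0.1984]
tool_rot: [-3.14, -0.086, -0.003]
contact_force: [-0.5, -0.6, -1.4]
opening: 0.0514
grip_force: 38.0
```

```bash
python3 - <<'E'
from h import *
where()
d=cam('wrist');w=cloud(d)
im=d['image'].astype(int)
m=(w[...,2]>.017)&(w[...,2]<.028)&(abs(w[...,0]-.44)<.13)&(abs(w[...,1]-.315)<.13)
print(np.nanpercentile(w[m],[1,99],0).round(3))
E
```

```text
t 41.45 [0.5006 0.3174 0.1984] psi 0.0544 tilt -1.0 q [ 0.44  0.01  1.74 -0.    1.39  1.96] open 0.0514 F [-0.5 -0.6 -1.4] g 38.00190210342407
[[0.392 0.217 0.017]
 [0.542 0.416 0.024]]
```

Call:
{"op": "jog_arm", "data": {
  "commands": [0,0.02,0.6,0,0,0,40,0,0.02,0.7,0,0,0,40,0,0,0.7,0,0,0,40,0,0,0.4,0,0,0,40,0,0,0.13,0,0,0,40,0,0,0,0,0,0,40,0,0,0,0,0,0,70,0,0,0,0,0,0,70,0,0,0,0,0,0,70,0,0,-0.5,0,0,0,70,0,0,-0.8,0,0,0,70,0,0,-0.8,0,0,0,75,0,0,-0.5,0,0,0,75,0,0,0,0,0,0,75]
}}

```text
t: 43.25
tool_pos: [0.5038, 0.3134, 0.2067]
tool_rot: [-3.138, -0.078, -0.014]
contact_force: [-0.1, 0.5, 0.2]
opening: 0.0752
grip_force: 0.0
```

```bash
python3 - <<'E'
from h import *
where()
survey();survey('scene')
b=.07;x,y=.627,-.0643
plan((x,y,.18,b,9,76),(x,y,.18,b,1,76),(x,y,.042,b,4,76),(x,y,.042,b,1,76),(x,y,.042,b,5,40))
E
```

```text
t 43.25 [0.5038 0.3134 0.2067] psi 0.0499 tilt -1.0 q [ 0.43  0.    1.74 -0.    1.39  1.95] open 0.0752 F [-0.1  0.5  0.2] g 0.0
('wood', 0.85, [0.5048, 0.3126, 0.0236], 'z', 0.066) (2.7, 'len', 0.0175, 'offset', 0.0006)
('wood', 0.86, [0.6261, -0.0634, 0.0238], 'z', 0.0669) (5.4, 'len', 0.0166, 'offset', 0.0005)
('wood', 0.84, [0.5053, 0.3128, 0.0241], 'z', 0.0669) (-0.3, 'len', 0.015, 'offset', 0.0026)
('wood', 0.8, [0.6204, 0.0353, 0.0243], 'z', 0.0669) (5.3, 'len', 0.0178, 'offset', 0.0006)
[0.2,0.71,0.04,0,0,-0.02,76,0.2,0.71,0.04,0,0,-0.02,76,0.19,0.71,0.04,0,0,-0.02,76,0.19,0.71,0.04,0,0,-0.02,76,0.19,0.71,0.04,0,0,-0.02,76,0.19,0.71,0.04,0,0,-0.03,76,0.19,0.71,0.04,0.01,0,-0.02,76,0.19,0.71,0.03,0,0.01,-0.03,76,0.19,0.7,0.04,0.01,0,-0.02,76,0,0,0,0,0,0,76,0,0,0.57,0,0,0,76,0,0,0.58,0,0,0,76,0,0,0.57,0,0,0,76,0,0,0.58,0,0,0,76,0,0,0,0,0,0,76,0,0,0,0,0,0,40,0,0,0,0,0,0,40,0,0,0,0,0,0,40,0,0,0,0,0,0,40,0,0,0,0,0,0,40]
```

Call:
{"op": "jog_arm", "data": {
  "commands": [0.2,0.71,0.04,0,0,-0.02,76,0.2,0.71,0.04,0,0,-0.02,76,0.19,0.71,0.04,0,0,-0.02,76,0.19,0.71,0.04,0,0,-0.02,76,0.19,0.71,0.04,0,0,-0.02,76,0.19,0.71,0.04,0,0,-0.03,76,0.19,0.71,0.04,0,0,-0.02,76,0.19,0.71,0.03,0,0,-0.03,76,0.19,0.7,0.04,0,0,-0.02,76,0,0,0,0,0,0,76]
}}

```text
t: 44.7
tool_pos: [0.6274, -0.0661, 0.1794]
tool_rot: [-3.14, -0.104, 0.002]
contact_force: [0.1, 0.2, -0.1]
opening: 0.0758
grip_force: 0.0
```

Call:
{"op": "jog_arm", "data": {
  "commands": [0,0,0.57,0,0,0,76,0,0,0.58,0,0,0,76,0,0,0.57,0,0,0,76,0,0,0.58,0,0,0,76,0,0,0,0,0,0,76,0,0,0,0,0,0,40,0,0,0,0,0,0,40,0,0,0,0,0,0,40,0,0,0,0,0,0,40,0,0,0,0,0,0,40,0,0,-0.6,0,0,0,40,0,0,-0.7,0,0,0,40,0,0,-0.7,0,0,0,40,0,0,-0.7,0,0,0,40,0,0,0,0,0,0,40]
}}

```text
t: 46.58
tool_pos: [0.6301, -0.0642, 0.2109]
tool_rot: [3.137, 0.109, 0.016]
contact_force: [0.7, -1.0, -1.8]
opening: 0.0518
grip_force: 36.9
```

```bash
python3 - <<'E'
from h import *
where()
b=.05;x,y=.441,.315
plan((x,y,.20,b,9,40),(x,y,.20,b,1,40))
E
```

```text
t 46.58 [ 0.6301 -0.0642  0.2109] psi 0.0698 tilt -0.9999 q [-0.22  0.09  1.64 -0.    1.4   1.28] open 0.0518 F [ 0.7 -1.  -1.8] g 36.92650258541107
[-0.3,-0.73,0.01,0,-0.01,0.02,40,-0.3,-0.72,0.02,0,-0.01,0.02,40,-0.3,-0.72,0.02,0,-0.01,0.02,40,-0.31,-0.72,0.02,0,-0.01,0.02,40,-0.31,-0.72,0.01,0.01,-0.01,0.02,40,-0.31,-0.72,0.02,0,-0.01,0.02,40,-0.31,-0.73,0.02,0.01,-0.01,0.03,40,-0.31,-0.72,0.01,0,-0.02,0.02,40,-0.31,-0.72,0.02,0.01,-0.01,0.03,40,0,0,0,0,0,0,40]
```

Call:
{"op": "jog_arm", "data": {
  "commands": [-0.3,-0.73,0.01,0,0,0.02,40,-0.3,-0.72,0.02,0,0,0.02,40,-0.3,-0.72,0.02,0,0,0.02,40,-0.31,-0.72,0.02,0,0,0.02,40,-0.31,-0.72,0.01,0,0,0.02,40,-0.31,-0.72,0.02,0,0,0.02,40,-0.31,-0.73,0.02,0,0,0.03,40,-0.31,-0.72,0.01,0,0,0.02,40,-0.31,-0.72,0.02,0,0,0.03,40,0,0,0,0,0,0,40]
}}

```text
t: 47.82
tool_pos: [0.4363, 0.3169, 0.1941]
tool_rot: [3.139, 0.085, -0.002]
contact_force: [-0.2, -0.8, -1.8]
opening: 0.0514
grip_force: 37.2
```

```bash
python3 - <<'E'
from h import *
where()
d=cam('wrist');w=cloud(d);o=ctrl.get_obs()['tool_pos']
m=(np.hypot(w[...,0]-o[0],w[...,1]-o[1])<.024)&(w[...,2]>o[2]+.012)&(w[...,2]<o[2]+.035);print(m.sum(),np.nanmedian(w[m],0)-o)
E
```

```text
t 47.83 [0.4363 0.3169 0.1941] psi 0.0542 tilt -1.0 q [ 0.49 -0.11  1.87 -0.    1.39  2.01] open 0.0514 F [-0.2 -0.8 -1.8] g 37.20145404338837
13051 [-0.00027976  0.00116955  0.01995353]
```

Call:
{"op": "jog_arm", "data": {
  "commands": [0.03,0.02,0.6,0,0,0,40,0.03,0,0.7,0,0,0,40,0,0,0.7,0,0,0,40,0,0,0.35,0,0,0,40,0,0,0.12,0,0,0,40,0,0,0,0,0,0,40,0,0,0,0,0,0,70,0,0,0,0,0,0,70,0,0,0,0,0,0,70,0,0,-0.5,0,0,0,70,0,0,-0.8,0,0,0,70,0,0,-0.8,0,0,0,75,0,0,-0.5,0,0,0,75,0,0,0,0,0,0,75]
}}

```text
t: 49.62
tool_pos: [0.444, 0.3153, 0.208]
tool_rot: [-3.138, -0.078, -0.013]
contact_force: [1.8, 0.3, -0.8]
opening: 0.075
grip_force: 0.0
```

```bash
python3 - <<'E'
from h import *
where()
survey();survey('scene')
b=.07;x,y=.621,.0348
plan((x,y,.18,b,8,76),(x,y,.18,b,1,76))
E
```

```text
t 49.62 [0.444  0.3153 0.208 ] psi 0.05 tilt -1.0 q [ 0.48 -0.12  1.85 -0.    1.4   2.  ] open 0.075 F [ 1.8  0.3 -0.8] g 0.0
('wood', 0.73, [0.5039, 0.3125, 0.0238], 'z', 0.0661) (2.8, 'len', 0.0175, 'offset', 0.0005)
('wood', 0.67, [0.441, 0.3141, 0.0239], 'z', 0.066) (3.8, 'len', 0.0174, 'offset', 0.0005)
('wood', 0.79, [0.6024, 0.231, 0.0071], 'z', 0.112) (166.8, 'len', 0.0101, 'offset', 0.0088)
('wood', 0.72, [0.4556, 0.3104, 0.0377], 'z', 0.0668) (-174.8, 'len', 0.0156, 'offset', 0.0075)
('wood', 0.66, [0.6208, 0.0356, 0.0238], 'z', 0.0671) (5.0, 'len', 0.0178, 'offset', 0.0006)
[0.35,0.6,0.05,0,0,-0.03,76,0.34,0.6,0.05,0,0,-0.02,76,0.34,0.6,0.05,0,0,-0.03,76,0.34,0.6,0.04,0,0,-0.02,76,0.34,0.6,0.05,0,0,-0.03,76,0.34,0.61,0.04,0.01,0,-0.02,76,0.33,0.6,0.05,0,0.01,-0.03,76,0.34,0.61,0.04,0.01,0,-0.02,76,0,0,0,0,0,0,76]
```

Call:
{"op": "jog_arm", "data": {
  "commands": [0.35,0.6,0.05,0,0,-0.03,76,0.34,0.6,0.05,0,0,-0.02,76,0.34,0.6,0.05,0,0,-0.03,76,0.34,0.6,0.04,0,0,-0.02,76,0.34,0.6,0.05,0,0,-0.03,76,0.34,0.61,0.04,0,0,-0.02,76,0.33,0.6,0.05,0,0,-0.03,76,0.34,0.61,0.04,0,0,-0.02,76,0,0,0,0,0,0,76]
}}

```text
t: 50.95
tool_pos: [0.6222, 0.033, 0.1799]
tool_rot: [3.139, 0.104, -0.003]
contact_force: [-0.9, 0.9, 0.9]
opening: 0.0763
grip_force: 0.0
```

Call:
{"op": "jog_arm", "data": {
  "commands": [0,0,0.57,0,0,0,76,0,0,0.58,0,0,0,76,0,0,0.57,0,0,0,76,0,0,0.54,0,0,0,76,0,0,0,0,0,0,76,0,0,0,0,0,0,40,0,0,0,0,0,0,40,0,0,0,0,0,0,40,0,0,0,0,0,0,40,0,0,0,0,0,0,40]
}}

```text
t: 52.2
tool_pos: [0.6237, 0.0352, 0.0487]
tool_rot: [3.139, 0.11, 0.007]
contact_force: [-0.8, -0.2, 6.3]
opening: 0.0515
grip_force: 37.0
```

Call:
{"op": "jog_arm", "data": {
  "commands": [0,0,-0.6,0,0,0,40,0,0,-0.7,0,0,0,40,0,0,-0.7,0,0,0,40,0,0,-0.7,0,0,0,40,0,0,0,0,0,0,40]
}}

```text
t: 52.82
tool_pos: [0.6245, 0.0351, 0.2139]
tool_rot: [3.138, 0.109, 0.017]
contact_force: [0.2, 0.4, 0.6]
opening: 0.0512
grip_force: 36.8
```

```bash
python3 - <<'E'
from h import *
where()
b=.05;x,y=.379,.315
plan((x,y,.20,b,8,40),(x,y,.20,b,1,40))
E
```

```text
t 52.83 [0.6245 0.0351 0.2139] psi 0.0697 tilt -0.9999 q [-0.06  0.07  1.65 -0.    1.41  1.44] open 0.0512 F [0.2 0.4 0.6] g 36.80776119232178
[-0.47,-0.62,0.02,0,-0.01,0.02,40,-0.47,-0.62,0.02,0,-0.01,0.03,40,-0.47,-0.61,0.02,0,-0.01,0.02,40,-0.47,-0.61,0.03,0,-0.02,0.03,40,-0.48,-0.61,0.03,0,-0.01,0.02,40,-0.48,-0.61,0.03,0.01,-0.02,0.03,40,-0.48,-0.61,0.02,0,-0.01,0.02,40,-0.48,-0.62,0.03,0.01,-0.02,0.03,40,0,0,0,0,0,0,40]
```

Call:
{"op": "jog_arm", "data": {
  "commands": [-0.46,-0.62,0.02,0,0,0.02,40,-0.46,-0.62,0.02,0,0,0.03,40,-0.46,-0.61,0.02,0,0,0.02,40,-0.46,-0.61,0.03,0,0,0.03,40,-0.46,-0.61,0.03,0,0,0.02,40,-0.46,-0.61,0.03,0,0,0.03,40,-0.46,-0.61,0.02,0,0,0.02,40,-0.46,-0.62,0.03,0,0,0.03,40,0,0,0,0,0,0,40,0,0,0,0,0,0,40]
}}

```text
t: 54.08
tool_pos: [0.3834, 0.3152, 0.195]
tool_rot: [3.139, 0.079, 0.001]
contact_force: [0.7, -0.7, -1.1]
opening: 0.0515
grip_force: 37.0
```

```bash
python3 - <<'E'
from h import *
where()
plan((.384,.315,.048,.05,5,40))
E
```

```text
t 54.08 [0.3834 0.3152 0.195 ] psi 0.0501 tilt -1.0 q [ 0.54 -0.22  1.96 -0.    1.4   2.06] open 0.0515 F [ 0.7 -0.7 -1.1] g 36.964173316955566
[0,0,0.49,0,0,0,40,0,0,0.49,0,0,0,40,0,0,0.49,0.01,0,0,40,0,0,0.49,0,0,0,40,0.01,0,0.49,0.01,-0.01,0,40]
```

Call:
{"op": "jog_arm", "data": {
  "commands": [0,0,0.6,0,0,0,40,0,0,0.7,0,0,0,40,0,0,0.7,0,0,0,40,0,0,0.35,0,0,0,40,0,0,0.1,0,0,0,40,0,0,0,0,0,0,40,0,0,0,0,0,0,70,0,0,0,0,0,0,70,0,0,0,0,0,0,70,0,0,-0.5,0,0,0,70,0,0,-0.8,0,0,0,70,0,0,-0.8,0,0,0,75,0,0,-0.5,0,0,0,75,0.6,0.4,-0.5,0,0,0,75,0.6,0.4,0,0,0,0,75,0,0,0,0,0,0,75]
}}

```text
t: 56.08
tool_pos: [0.4598, 0.2703, 0.236]
tool_rot: [3.14, 0.073, 0.005]
contact_force: [-0.2, -0.4, -0.4]
opening: 0.0749
grip_force: 0.0
```

```bash
python3 - <<'E'
from h import *
where()
survey()
d=cam('scene','s9.png');w=cloud(d)
for r in nets.silhouettes('scene','oil_bottle')[:1]:print('bottle',np.nanmedian(w[r['mask']],0),np.nanmax(w[r['mask']][:,2]))
t=cam('top');w=cloud(t);im=t['image'].astype(int)
m=(im[...,0]-im[...,1]>70)&(im[...,0]-im[...,2]>70)&(np.hypot(w[...,0]-.426,w[...,1]+.2705)<.045)&(w[...,2]>.075)
s=w[m];print(len(s),np.degrees(np.arctan2(s[:,1].mean()+.2705,s[:,0].mean()-.426)) if len(s) else 0)
E
```

```text
t 56.08 [0.4598 0.2703 0.236 ] psi 0.0467 tilt -1.0 q [ 0.39 -0.16  1.84 -0.    1.46  1.92] open 0.0749 F [-0.2 -0.4 -0.4] g 0.0
('wood', 0.87, [0.3906, 0.3118, 0.0316], 'z', 0.0658) (3.5, 'len', 0.0179, 'offset', 0.0035)
('wood', 0.71, [0.4416, 0.3136, 0.0243], 'z', 0.0659) (4.1, 'len', 0.0173, 'offset', 0.0004)
('wood', 0.64, [0.5047, 0.3131, 0.0245], 'z', 0.066) (3.2, 'len', 0.0134, 'offset', 0.0007)
bottle [0.70371486 0.25392473 0.07766915] 0.15355333345092237
11 82.02143160136342
```

View pics/s9.png

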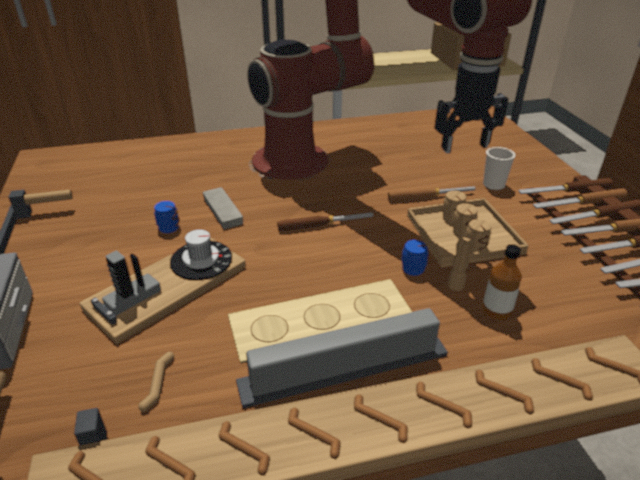

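The three feet stand upright in the tray around (465,220), the bottle is upright at (503,283), the sleeve is at 6 and the trigger is released.

```bash
python3 -c "
from station import job
print(job.finish_job())"
```

```text
the job is handed in; nothing more can be done
None
```

I handed the job in. The three feet were scanned with the sleeve at 6 and the trigger held home for a bit over a second. They now stand upright in the tray, with the sleeve still at 6 and the bottle standing; the hand-in gave no verdict.

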